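# Find the proud pad on a pump flange

## Task

Take the plunger gauge off its rocker rest and touch its tip lightly on the middle of each of the five pads on the flange, starting at the pad beside the rim lug and going round counter-clockwise as seen from above; never push the plunger in all the way. Then hang the gauge back on the rest so that its weight tips the rest's arm fully down, and set the lapping puck flat on the middle of the pad that proved highest. Leave the two spray cans and the two standing sockets where they are.

Things in the scene. Friction and masses are not known exactly. Their poses are not given: they have to be found in the camera images.
- flange: Fixed dark steel flange lying on the bench: disc 250 mm across, 20 mm thick. Origin: centre of its underside; x towards its rim lug (26 mm wide, 20 high, sticking 29 mm out). On its face five round steel pads, 36 mm across, centres 85 mm from the flange's centre, every 72 deg from x. Pad tops lie 30.5 to 32 mm above the bench but for one at 35 mm: which one changes each time
- stud_a (a point): Top of a fixed upright stud 12 mm thick on the flange's rim between pads 1 and 2, 88 mm above the bench. (The flange's round middle hub is 64 mm across and 60 mm above the bench)
- stud_b (a point): Top of a like stud between pads 4 and 5, 88 mm above the bench. (The flange's round middle hub is 64 mm across and 60 mm above the bench)
- spot_1 (a point): Middle of pad number 1 in the order of touching (beside the lug), always given 32 mm above the bench whatever the pad's real height
- spot_2 (a point): Middle of pad number 2 in the order of touching (the next one counter-clockwise), always given 32 mm above the bench whatever the pad's real height
- spot_3 (a point): Middle of pad number 3 in the order of touching (the next one counter-clockwise), always given 32 mm above the bench whatever the pad's real height
- spot_4 (a point): Middle of pad number 4 in the order of touching (the next one counter-clockwise), always given 32 mm above the bench whatever the pad's real height
- spot_5 (a point): Middle of pad number 5 in the order of touching (the next one counter-clockwise), always given 32 mm above the bench whatever the pad's real height
- gauge_grip (a point): Centre of the plunger gauge's upright black grip block, 34 (x) by 30 (y) by 50 mm (z, away from the tip). A round dial juts 5 mm from its -x side: grip it across y. Mass about 0.22 kg. At the start the gauge hangs by its shoulder on the rest's fork, leaning with the tipped arm
- gauge_shoulder (a point): Centre of the underside of the gauge's shoulder plate, 34 (x) by 60 (y) by 6 mm, directly under the grip block and 31 mm below its centre. Below it a stem 16 mm thick and 40 mm long, then the plunger
- gauge_tip (a point): Lowest point of the ball (8 mm across) on the plunger, 91 mm below the grip centre along the gauge's z when not pressed
- plunger (a joint): How far the plunger is pushed in, 0 to 0.012 m; its spring takes 0.8 N at first touch and 0.2 N more per mm. A touch counts from 2 mm; 11 mm is all the way
- rest_arm (a joint): Tip angle of the rest's forked arm, rad: 0 level (a light spring lifts it there when empty), 0.14 fully down on its stop under the gauge's weight
- rest_seat (a point): Midway between the fork's two rails on their upper surface, where the centre of the shoulder's underside belongs; 89 mm above the bench when level. x points from the open fork end to the hinge, 60 mm away. Rails run along x, 10 mm wide, 24 mm apart for the stem; lips 7 mm high stand 29 mm before the seat. The gauge goes in from straight above, its x along the seat's x
- rest_base (a point): Centre of the underside of the rest's fixed base plate, 130 (x) by 90 by 8 mm; its two posts at the hinge reach 92 mm above the bench
- puck_center (a point): Centre (half-way up) of the bright steel lapping puck, 54 mm tall: a disc 44 mm across and 14 mm high with an upright round knob 18 mm across and 40 mm long on top, taken by the knob. Mass about 0.25 kg. It stands on a cork mat 100 by 100 by 6 mm
- puck_base (a point): Centre of the puck's underside
- can_left_mid (a point): Spray can 52 mm across, 140 mm tall, standing on the left of the bench; point half-way up
- can_right_mid (a point): Spray can 52 mm across, 140 mm tall, standing on the right of the bench; point half-way up
- socket_flange_mid (a point): Steel socket 26 mm across, 38 mm tall, standing on the flange face between pads 3 and 4; point half-way up
- socket_bench_mid (a point): Steel socket 40 mm across, 55 mm tall, standing on the bench before the flange; point half-way up
Not all that is in view belongs to the job. Leave any orange or turquoise look-alike of the part that bears gauge_grip alone. What is shaped like the part that bears puck_center but red is not meant.

How it is judged:
On the way, in this order (a step that is already met when the one before it is completed fails the run):
1. the gauge's tip touches pad 1 within 12 mm of its middle, plunger in by 2 mm or more (horizontal distance between gauge_tip and spot_1 below 0.012 m and value of joint plunger above 0.002 m and z of gauge_tip in the frame of flange below 0.04 m), for 0.08 s.
2. the gauge's tip touches pad 2 within 12 mm of its middle, plunger in by 2 mm or more (horizontal distance between gauge_tip and spot_2 below 0.012 m and value of joint plunger above 0.002 m and z of gauge_tip in the frame of flange below 0.04 m), for 0.08 s.
3. the gauge's tip touches pad 3 within 12 mm of its middle, plunger in by 2 mm or more (horizontal distance between gauge_tip and spot_3 below 0.012 m and value of joint plunger above 0.002 m and z of gauge_tip in the frame of flange below 0.04 m), for 0.08 s.
4. the gauge's tip touches pad 4 within 12 mm of its middle, plunger in by 2 mm or more (horizontal distance between gauge_tip and spot_4 below 0.012 m and value of joint plunger above 0.002 m and z of gauge_tip in the frame of flange below 0.04 m), for 0.08 s.
5. the gauge's tip touches pad 5 within 12 mm of its middle, plunger in by 2 mm or more (horizontal distance between gauge_tip and spot_5 below 0.012 m and value of joint plunger above 0.002 m and z of gauge_tip in the frame of flange below 0.04 m), for 0.08 s.
At the end, for the whole second after the job is handed in: The puck stands still, flat (within 0.06 rad) and within 10 mm of the middle of the highest pad (its underside 33.5 to 38 mm above the bench, which only the highest pad gives); the gauge hangs still on the rest, its shoulder within 15 mm of the seat, and the rest's arm is tipped beyond 0.11 rad ((horizontal distance between puck_base and spot_1 below 0.01 m or horizontal distance between puck_base and spot_2 below 0.01 m or horizontal distance between puck_base and spot_3 below 0.01 m or horizontal distance between puck_base and spot_4 below 0.01 m or horizontal distance between puck_base and spot_5 below 0.01 m) and z of puck_base in the frame of flange between 0.0335 and 0.038 m and angle between puck_base's own z axis and vertical below 0.06 rad and linear speed of each of puck, gauge below 0.01 m/s and distance between gauge_shoulder and rest_seat below 0.015 m and value of joint rest_arm above 0.11 rad); the robot touches nothing.
It fails at once if the plunger is pushed in all the way (11 mm or more) (value of joint plunger above 0.011 m).
It fails at once if a spray can or a standing socket is moved more than 20 mm (distance of any of can_left_mid, can_right_mid, socket_flange_mid, socket_bench_mid from where it was at the start of the episode above 0.02 m).
It also fails if it takes over 72 s, if anything falls off the work surface, if the arm or the gripper's body presses on something with over 40 N, if the wrist force passes 120 N, or if a joint passes its speed limit or range.

## Robot

A 7-joint arm with a two-finger parallel gripper is mounted at the origin on the work surface. World frame = base frame: x ahead of the robot, y to its left, z up, the work surface at z = 0. Lengths are in m, angles in rad, forces in N, time in s.
With the tool pointing down it reaches from about 0.425 to 0.95 m from the base axis. Payload 4.7 kg.
Tool frame: the origin (TCP) lies between the finger pads; the fingertips stand bot.finger_overhang ahead of it and the grasp point (between the pads) is the TCP (bot.finger_overhang is the distance from the TCP to the fingertips, in m); x points along the fingers, y is the direction in which the jaws open and shut, and the axes are right-handed (so a half turn about x gives the same grasp; the last joint's range is limited). The gripper opens to 87 mm and grips with 3 to 60 N. Pads are 19 mm wide; open, the fingers measure 117 mm over their backs; the gripper's body (75 mm by 190 mm) begins 51 mm behind the grasp point.
Start: joints at [1.142, 0.469, -0.049, 1.532, 0.024, 1.141, -0.082], TCP at [0.263, -0.622, 0.242] pointing down, gripper open.
Joint ranges: [-2.59, 2.59], [-0.33, 1.99], [-1.39, 1.29], [0.1, 2.45], [-1.04, 4.18], [0.21, 1.99], [-2.66, 2.66]. Speed limits (rad/s): [2.57, 2.57, 3.14, 3.14, 3.14, 3.14, 3.14].

## Interface

Orientations are given as a rotation vector (axis times angle).
In Python, from bench import bot gives the robot as it stands.
- The arm moves only by the tool servo_tool, never from a script. Its arguments are lists of equal length, an entry for each row: "claw": the opening, from 0 (shut) to 1 (fully open); "xyz": the shift along the tool's x, y, z in units of 30 mm (1.0 is 30 mm), a list of three; "rot": the turn, a rotation vector about the tool's x, y, z in units of 5 degrees (1.0 is 5 degrees), a list of three. In form: {"claw": [claw, ...], "xyz": [[dx, dy, dz], ...], "rot": [[rx, ry, rz], ...]}. A call has 1 to 12 rows; each row shifts and turns the commanded pose from where the row before left it, along the tool's axes as they then stand; what a row does not reach is not made up. A row lasts 1/12 s, in which the tool goes at most 41.7 mm and 7.16 degrees, less where a joint would pass 70% of its speed; a pose out of reach is approached as far as the arm can. A call is refused whole if a number of a shift passes 1 or a number of a turn 1, either way. A call with a gripper value outside its range is refused whole. The fingers move at their own pace and stop on an object; the grip force is fixed at half the most. Time passes only in rows, so rows that do not move let the fingers close. It gives the time, the measured TCP pose, the force and the opening at its end, in the units of the state.
- bot.observe(): the state, without advancing time (a new reading comes with each control period).
- bot.camera(name): name is "side" or "top" or "wrist"; returns a dict with "frame" (384x512x3 uint8, red, green, blue), "z_map" (384x512 float32, m along the optical axis (not along the pixel's ray), 0 where there is no reading), "K" (3x3 intrinsics, pixels), "rvec" (rotation vector, rad) and "tvec" (3), from world to camera coordinates, as OpenCV has them. Camera axes: x right, y down, z forward; pixel columns grow to the right and rows downward; lengths in m; the calibration is good to about 2 mm. The wrist camera is an equidistant fisheye: a pixel r from the principal point sees the ray r / f radians off the axis. A picture is of the moment at which its call begins.
- bot.close_job(): hands the job in, once; it reports no verdict.
The state is a dict: "t": time; "q": joint angles; "qd": joint speeds; "joint_torque": joint torques, N m; "tcp_pos": TCP position; "tool_rot": TCP orientation; "contact_force": force on the tool from outside, world axes, zero at the start; "wrist_torque": the same for the moment, N m; "grip_width": finger opening in m.
Only numpy, scipy, OpenCV 4.12 (cv2) and the standard library are available. Lean on these libraries where they do the work, as an engineer would, in place of code of your own. Each camera call takes 0.05 s, during which the arm holds its last target.

## Working session

There is one attempt and no reset: what is moved stays moved. The work goes in short steps, Python scripts to look and compute and a tool call to move; the robot and the scene stay as the last step left them, time stands still between calls to the robot, and variables do not carry over. Pictures are saved under pics/ and viewed, and the job is handed in when it is done.

Besides the shell and the picture viewer there is one more tool, called after "Request:" as name(argument=value, ...), one argument or row to a line, values as JSON. servo_tool: Moves the arm, as the interface text tells. Its arguments: {"type":"object","properties":{"claw":{"type":"array","items":{"type":"number"}},"xyz":{"type":"array","items":{"type":"array","items":{"type":"number"}}},"rot":{"type":"array","items":{"type":"array","items":{"type":"number"}}}},"required":["claw","xyz","rot"]}

```bash
ls; mkdir -p pics; python3 - <<'E'
from bench import bot
import cv2,numpy as np
s=bot.observe();print({k:np.round(v,3).tolist() for k,v in s.items()},bot.finger_overhang)
for n in ["side","top","wrist"]:
    c=bot.camera(n);cv2.imwrite(f"pics/{n}0.png",c["frame"][:,:,::-1]);np.savez(f"{n}0.npz",**c)
    print(n,np.round(c["K"],1).tolist(),np.round(c["rvec"],3),np.round(c["tvec"],3))
E
```

```text
pics
{'t': 0.0, 'q': [1.142, 0.469, -0.049, 1.534, 0.024, 1.141, -0.082], 'qd': [0.0, 0.001, 0.0, -0.001, 0.0, 0.001, 0.001], 'joint_torque': [-0.0, -50.798, -0.08, -23.615, -0.061, 0.038, 0.0], 'tcp_pos': [0.263, -0.621, 0.241], 'tool_rot': [2.002, 0.408, -2.003], 'contact_force': [-0.724, 0.263, -0.031], 'wrist_torque': [-0.036, -0.028, -0.023], 'grip_width': 0.087} 0.019
side [[465.5, 0.0, 261.5], [0.0, 465.5, 196.6], [0.0, 0.0, 1.0]] [ 0.084 -2.657  1.589] [0.465 0.115 1.186]
top [[488.9, 0.0, 256.8], [0.0, 488.9, 199.8], [0.0, 0.0, 1.0]] [ 2.161 -2.154  0.126] [-0.023  0.48   1.561]
wrist [[297.3, 0.0, 251.9], [0.0, 297.3, 192.0], [0.0, 0.0, 1.0]] [-2.432  1.612  0.212] [-0.675 -0.031  0.39 ]
```

View pics/top0.png

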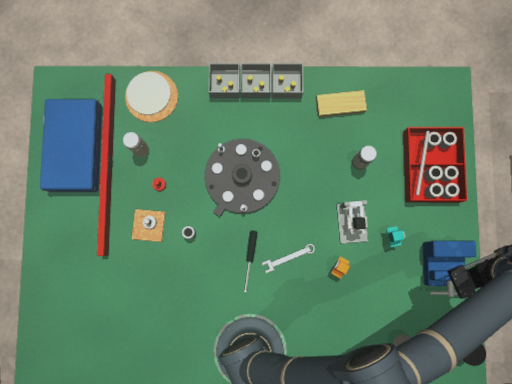

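View pics/side0.png

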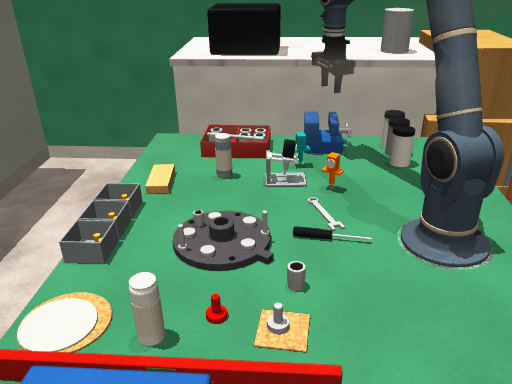

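View pics/wrist0.png

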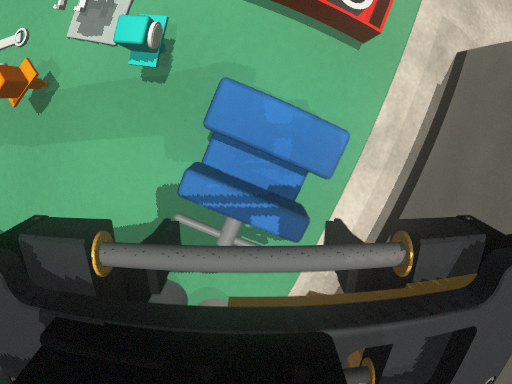

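Top view: the black gauge is on the rest at about (355,222). Its look-alikes are orange (341,268) and turquoise (396,237). The puck is on cork at (149,223), with the red look-alike at (159,184). The flange is at (242,175), with its lug at lower left near (219,211). By the description I choose black and bright steel, and check both in close crops.

```bash
cat > h.py <<'E'
import numpy as np,cv2
def load(n):
    return dict(np.load(n))
def pts(c):
    R=cv2.Rodrigues(np.asarray(c["rvec"],float))[0];K=c["K"];z=c["z_map"].astype(float)
    v,u=np.mgrid[:z.shape[0],:z.shape[1]]
    P=np.stack([(u-K[0,2])/K[0,0]*z,(v-K[1,2])/K[1,1]*z,z],-1)-np.asarray(c["tvec"]).ravel()
    return P@R
def ray(c,u,v,h):
    R=cv2.Rodrigues(np.asarray(c["rvec"],float))[0];K=c["K"];t=np.asarray(c["tvec"],float).ravel()
    o=-R.T@t;d=R.T@np.array([(u-K[0,2])/K[0,0],(v-K[1,2])/K[1,1],1])
    return o+d*(h-o[2])/d[2]
def proj(c,P):
    return cv2.projectPoints(np.asarray(P,float).reshape(-1,3),np.asarray(c["rvec"],float),np.asarray(c["tvec"],float),c["K"],None)[0][:,0]
E
python3 - <<'E'
from h import *
t=load("top0.npz");s=load("side0.npz")
f=t["frame"][:,:,::-1];g=s["frame"][:,:,::-1]
def crop(f,x0,y0,x1,y1,k):return cv2.resize(f[y0:y1,x0:x1],None,fx=k,fy=k,interpolation=cv2.INTER_NEAREST)
cv2.imwrite("pics/c1.png",crop(f,325,190,415,285,6))
cv2.imwrite("pics/c2.png",crop(f,195,130,290,225,6))
cv2.imwrite("pics/c3.png",np.hstack([crop(f,125,170,205,245,4),crop(g,250,130,350,205,4)]))
P=pts(t)
for n,(u,v) in dict(gr=(359,224),hub=(242,160),flange=(225,190),puck=(149,222),bench=(300,200),canL=(131,140),canR=(369,153)).items(): print(n,P[v,u].round(3))
E
```

```text
gr [ 0.395 -0.33   0.134]
hub [0.615 0.028 0.014]
flange [0.513 0.083 0.019]
puck [0.406 0.324 0.042]
bench [ 0.484 -0.165 -0.005]
canL [0.651 0.365 0.14 ]
canR [ 0.612 -0.365  0.138]
```

View pics/c1.png

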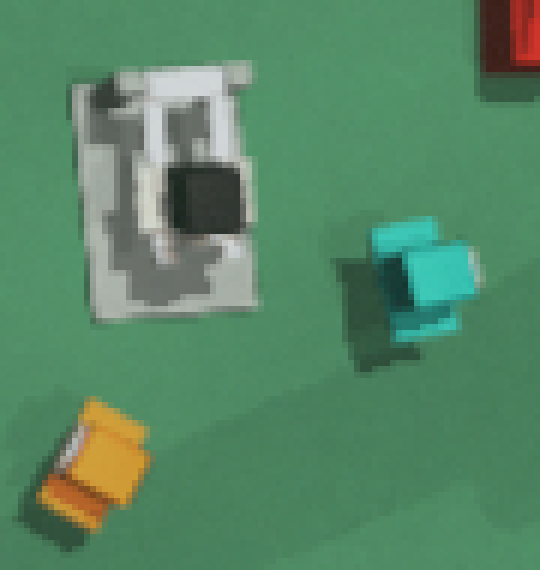

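View pics/c2.png

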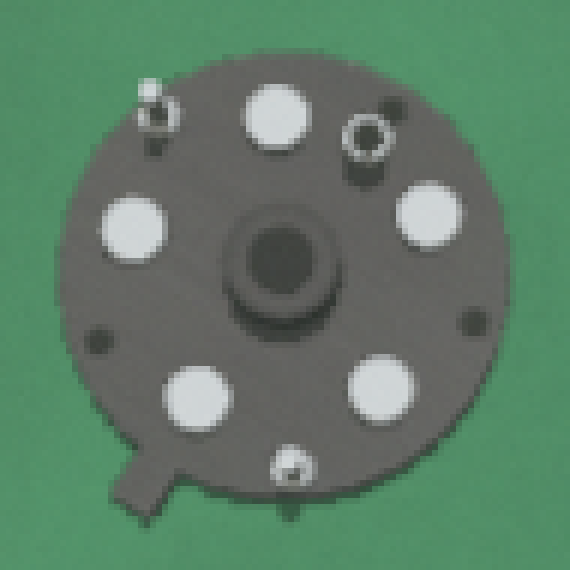

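View pics/c3.png

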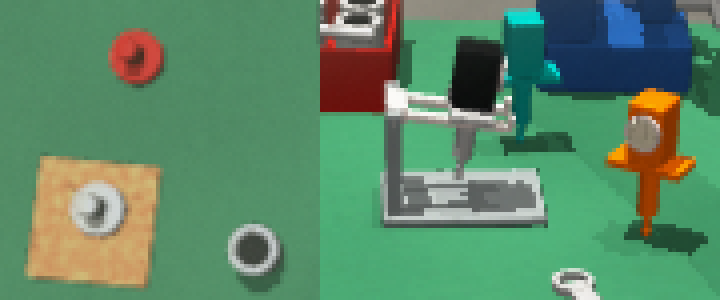

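The crops confirm it: the black gauge hangs on the white rest with the hinge on the far (+x) side, and its dial faces the robot. The bright puck is on the cork and the red one is off it. In the flange crop the lug is at lower left, so pad 1 is at (197,398), pad 2 (380,388), pad 3 (428,215), pad 4 (277,118) and pad 5 (133,230). The stud and socket positions agree with this order.

```bash
python3 - <<'E'
from h import *
t=load("top0.npz");P=pts(t);f=t["frame"].astype(int)
# bench plane
g=(f[...,1]>f[...,0]+30)&(f[...,1]>f[...,2]+20)&(t["z_map"]>0)
Q=P[g];Q=Q[(abs(Q[:,2])<.02)];A=np.c_[Q[:,:2],np.ones(len(Q))];pl=np.linalg.lstsq(A,Q[:,2],rcond=None)[0];print("plane",pl)
def zc(p):return p[...,2]-(p[...,0]*pl[0]+p[...,1]*pl[1]+pl[2])
# pads
m=((f.min(-1)>170)).astype(np.uint8);m[:, :195]=0;m[:,290:]=0;m[:130]=0;m[225:]=0
n,l,st,ce=cv2.connectedComponentsWithStats(m)
C=[]
for i in range(1,n):
    if st[i,4]>60:
        p=ray(t,*ce[i],.032);C.append(p);print(ce[i].round(1),st[i,4],p.round(4),"z",np.median(zc(P[l==i])).round(4))
C=np.array(C);
A=np.c_[2*C[:,:2],np.ones(len(C))];s=np.linalg.lstsq(A,(C[:,:2]**2).sum(1),rcond=None)[0];print("centre",s[:2],"r",np.sqrt(s[2]+s[0]**2+s[1]**2))
d=C[:,:2]-s[:2];print(np.degrees(np.arctan2(d[:,1],d[:,0])))
lug=ray(t,195+140/6,130+490/6,.02);d=lug[:2]-s[:2];print("lug",lug,np.degrees(np.arctan2(d[1],d[0])))
# black grip
m=(f.max(-1)<60)&(np.abs(P[...,2]-.13)<.04);m[:,:330]=0;m[:,380:]=0;m[:195]=0;m[240:]=0
Q=P[m];print(m.sum(),"grip top",np.median(Q,0).round(4),np.median(zc(Q)),Q.min(0),Q.max(0))
# puck
for n_,b in dict(puck=(125,170,200,245)).items():
    m=(f.min(-1)>110)&(f.max(-1)-f.min(-1)<30);m[:, :135]=0;m[:,165:]=0;m[:210]=0;m[240:]=0
    Q=P[m];print(m.sum(),Q.min(0),Q.max(0),np.median(Q,0)); 
    q=Q[Q[:,2]>.035]; print("knob",len(q),q.mean(0) if len(q) else 0)
m=(f[...,0]>150)&(f[...,1]>100)&(f[...,2]<130);m[:, :125]=0;m[:,170:]=0;m[:200]=0;m[250:]=0
print("mat",cv2.minAreaRect(P[m][:,:2].astype(np.float32)))
E
```

```text
plane [-0.00188453 -0.00104015 -0.00015279]
[240.5 148.9] 80 [0.6481 0.0324 0.032 ] z 0.0314
[265.9 165.4] 80 [ 0.5933 -0.0511  0.032 ] z 0.0306
[216.7 167.5] 83 [0.5856 0.1098 0.032 ] z 0.0319
[227.4 195.7] 81 [0.4927 0.0737 0.032 ] z 0.0308
[257.9 194.4] 81 [ 0.4974 -0.0254  0.032 ] z 0.0352
centre [0.56356149 0.02793896] r 0.08462216139978632
[   3.0139686   -69.39328281   74.92350251  147.14493219 -141.12593749]
lug [0.44177867 0.10363738 0.02      ] 148.1355205402224
116 grip top [ 0.3975 -0.3305  0.1334] 0.13394649452504992 [ 0.38228734 -0.34623312  0.09741135] [ 0.41460903 -0.31699626  0.1412795 ]
126 [3.87932877e-01 3.08692195e-01 3.13368450e-04] [0.42769431 0.34934667 0.06550956] [0.40729271 0.32622934 0.01954099]
knob 29 [0.4094991  0.32921575 0.05727539]
mat ((0.37407153844833374, 0.176133394241333), (0.42963942885398865, 0.10304229706525803), 80.82242584228516)
```

Pad fit: the five centres lie on a circle of radius 84.6 mm, 72° apart to within 0.3°, and pad 1 is in the lug's direction. By depth, pad 2 looks highest at 35.2 mm; the touches will check this. Next I measure the rest's yaw and prepare the approach.

```bash
cat >> h.py <<'E'
from scipy.spatial.transform import Rotation as Ro
def goal(yaw,tilt=0.):
    # tool x down, tool y = jaw axis along seat y (yaw about z, deg); tilt: top leans toward seat -x (rad)
    x=np.array([0,0,-1.]);y=np.array([0,1.,0]);z=np.cross(x,y)
    B=np.stack([x,y,z],1)
    return Ro.from_euler('z',yaw,degrees=True)*Ro.from_rotvec([0,-tilt,0])*Ro.from_matrix(B)
def delta(st,pos,R=None):
    Rt=Ro.from_rotvec(st["tool_rot"]);d=Rt.inv().apply(np.asarray(pos)-st["tcp_pos"])/.03
    r=np.degrees((Rt.inv()*R).as_rotvec())/5 if R is not None else np.zeros(3)
    return d.round(2),r.round(2)
ctr=np.array([.5636,.0279]);th=np.radians(146.9)
SP=[ctr+.085*np.array([np.cos(th+np.radians(72*i)),np.sin(th+np.radians(72*i))]) for i in range(5)]
E
python3 - <<'E'
from h import *
from bench import bot
t=load("top0.npz");P=pts(t);f=t["frame"].astype(int)
m=((f.max(-1)-f.min(-1)<35)&(f.min(-1)>80)&(f.max(-1)<220)).astype(np.uint8);m[:,:333]=0;m[:,372:]=0;m[:198]=0;m[:246]*=1;m[246:]=0
m2=m.astype(bool)&(P[...,2]<.02)&(P[...,2]>-.004)
r=cv2.minAreaRect(P[m2][:,:2].astype(np.float32));print("base",r)
vu=np.argwhere(m2);
# left edge fit
L=[]
for v in range(212,238):
    us=vu[vu[:,0]==v][:,1]
    if len(us):L.append(ray(t,us.min()-.5,v,.008)[:2])
L=np.array(L);k=np.polyfit(L[:,0],L[:,1],1);print("edge yaw",np.degrees(np.arctan(k[0])),len(L))
st=bot.observe();R=Ro.from_rotvec(st["tool_rot"]);print(R.as_matrix().round(3))
print(np.round(SP,4).tolist())
for y in(5,):
  print(y,delta(st,[.33,-.33,.26],goal(y)))
E
```

```text
base ((0.40889066457748413, -0.33586400747299194), (0.12944063544273376, 0.09695930033922195), 4.1397600173950195)
edge yaw 4.522003603221046 26
[[-0.001  0.389 -0.921]
 [ 0.001 -0.921 -0.389]
 [-1.    -0.002  0.   ]]
[[0.4924, 0.0743], [0.4974, -0.0255], [0.5939, -0.0515], [0.6485, 0.0322], [0.5857, 0.11]]
5 (array([-0.63, -8.07, -5.85]), array([-3.242e+01, -2.000e-02,  0.000e+00]))
```

```bash
sed -i "s/    return Ro.from_euler('z',yaw,degrees=True)\(.*\)$/    return Ro.from_euler('z',yaw,degrees=True)\1*Ro.from_euler('x',180,degrees=True)/" h.py
python3 - <<'E'
from h import *
from bench import bot
st=bot.observe();w=load("wrist0.npz");R=cv2.Rodrigues(w["rvec"])[0];Rt=Ro.from_rotvec(st["tool_rot"])
print("cam in tool",Rt.inv().apply(-R.T@w["tvec"].ravel()-st["tcp_pos"]),"axis",Rt.inv().apply(R[2]))
print(delta(st,[.395,-.33,.26],goal(4.3)))
print(goal(4.3).as_matrix().round(3))
E
```

```text
cam in tool [-0.1432987   0.00083309 -0.07035469] axis [9.66467935e-01 5.64390227e-04 2.56786705e-01]
(array([-0.63, -7.23, -7.85]), array([3.72, 0.  , 0.02]))
[[ 0.     0.075 -0.997]
 [ 0.    -0.997 -0.075]
 [-1.     0.    -0.   ]]
```

Request:
servo_tool(
  claw=[1,1,1,1,1,1,1,1,1,1,1,1],
  xyz=[
    [-0.05,-0.6,-0.65],
    [-0.05,-0.6,-0.65],
    [-0.05,-0.6,-0.65],
    [-0.05,-0.6,-0.65],
    [-0.05,-0.6,-0.65],
    [-0.05,-0.6,-0.65],
    [-0.05,-0.6,-0.65],
    [-0.05,-0.6,-0.65],
    [-0.05,-0.6,-0.65],
    [-0.05,-0.6,-0.65],
    [-0.05,-0.6,-0.65],
    [-0.05,-0.6,-0.65],
  ],
  rot=[
    [0,0,0],
    [0,0,0],
    [0,0,0],
    [0,0,0],
    [0,0,0],
    [0,0,0],
    [0,0,0],
    [0,0,0],
    [0,0,0],
    [0,0,0],
    [0,0,0],
    [0,0,0],
  ],
)

```text
t: 1.15
tcp_pos: [0.3944, -0.3304, 0.2595]
tool_rot: [2.002, 0.406, -2.002]
contact_force: [-0.0, 0.5, -0.2]
grip_width: 0.0872
```

Request:
servo_tool(
  claw=[1,1,1,1,1,1],
  xyz=[
    [0,0,0],
    [0,0,0],
    [0,0,0],
    [0,0,0],
    [0,0,0],
    [0,0,0],
  ],
  rot=[
    [0.93,0,0],
    [0.93,0,0],
    [0.93,0,0],
    [0.93,0,0],
    [0,0,0],
    [0,0,0],
  ],
)

```text
t: 1.65
tcp_pos: [0.3942, -0.3316, 0.2594]
tool_rot: [2.182, 0.085, -2.182]
contact_force: [0.5, 0.3, -0.1]
grip_width: 0.0873
```

```bash
python3 - <<'E'
from h import *
from bench import bot
st=bot.observe();print(st["t"],st["tcp_pos"],st["q"],delta(st,[.395,-.33,.26],goal(4.3)))
for n in ["wrist","top"]:
    c=bot.camera(n);np.savez(n+"1.npz",**c);cv2.imwrite(f"pics/{n}1.png",c["frame"][:,:,::-1])
E
```

```text
1.65 [ 0.39415816 -0.3315633   0.25940344] [ 0.74673553  0.197894   -0.149852    1.87935512  0.03359354  1.06701982
 -0.90988661] (array([-0.02, -0.05, -0.03]), array([0.03, 0.  , 0.  ]))
```

View pics/wrist1.png

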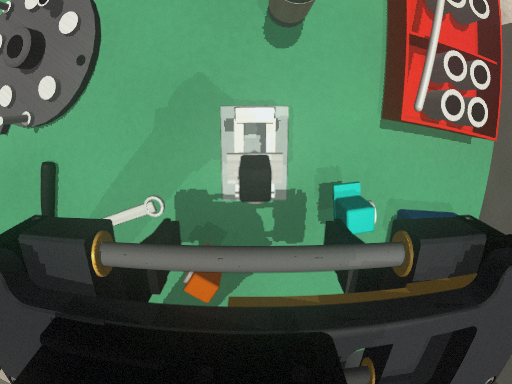

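The wrist view shows the rest aligned with the image (base spanning (221..289, 106..202)) and the gauge's black block at (255,178). I measure it using the fisheye rays.

```bash
cat >> h.py <<'E'
def wpts(c):
    K=c["K"];z=c["z_map"].astype(float);R=cv2.Rodrigues(np.asarray(c["rvec"],float))[0]
    v,u=np.mgrid[:z.shape[0],:z.shape[1]];a=(u-K[0,2])/K[0,0];b=(v-K[1,2])/K[1,1];r=np.hypot(a,b)+1e-9
    k=np.tan(r)/r
    return (np.stack([a*k*z,b*k*z,z],-1)-np.asarray(c["tvec"]).ravel())@R
E
python3 - <<'E'
from h import *
w=load("wrist1.npz");P=wpts(w);f=w["frame"].astype(int)
def base(m,n):
    Q=P[m];r=cv2.minAreaRect(Q[:,:2].astype(np.float32));print(n,len(Q),"med",np.median(Q,0).round(4),"rect",np.round(r[0],4),np.round(r[1],4),round(r[2],2),"z",np.percentile(Q[:,2],[5,95]).round(4))
m=np.zeros(f.shape[:2],bool);m[100:210,212:298]=1
gray=(f.max(-1)-f.min(-1)<35)
print("bench",np.median(P[150:200,150:170].reshape(-1,3),0))
base(m&gray&(P[...,2]>.002)&(P[...,2]<.014)&(f.min(-1)>60),"baseplate")
blk=m&(f.max(-1)<70)
base(blk&(P[...,2]>.125),"grip top")
base(blk&(P[...,2]>.08),"grip all")
base(m&gray&(f.min(-1)>90)&(P[...,2]>.05)&(P[...,2]<.11),"arm+shoulder")
Q=P[blk&(P[...,2]>.125)];A=np.c_[Q[:,:2]-Q[:,:2].mean(0),np.ones(len(Q))];print("top plane slope",np.linalg.lstsq(A,Q[:,2],rcond=None)[0])
for v in range(110,200,6): print(v,[(int(u),P[v,u].round(3).tolist()) for u in (232,240,255,270,280)])
k=4;cv2.imwrite("pics/w1c.png",cv2.resize(w["frame"][95:210,205:305,::-1],None,fx=5,fy=5,interpolation=0))
E
```

```text
bench [ 3.73618743e-01 -2.01943549e-01  1.18366719e-04]
baseplate 2374 med [ 0.4272 -0.3307  0.0081] rect [ 0.4136 -0.3338] [0.1293 0.0896] 5.06 z [0.0067 0.0094]
grip top 1096 med [ 0.4032 -0.3344  0.1359] rect [ 0.4249 -0.3322] [0.0803 0.0285] 5.72 z [0.1307 0.1382]
grip all 1353 med [ 0.4072 -0.3343  0.1353] rect [ 0.4249 -0.3324] [0.0803 0.0285] 5.42 z [0.1035 0.1381]
arm+shoulder 2449 med [ 0.4434 -0.3293  0.0878] rect [ 0.4235 -0.3325] [0.1021 0.0686] 4.59 z [0.0828 0.093 ]
top plane slope [0.43301106 0.06096923 0.1362676 ]
110 [(232, [0.468, -0.306, 0.093]), (240, [0.469, -0.314, 0.093]), (255, [0.47, -0.33, 0.093]), (270, [0.471, -0.345, 0.092]), (280, [0.472, -0.356, 0.091])]
116 [(232, [0.462, -0.307, 0.093]), (240, [0.462, -0.315, 0.092]), (255, [0.464, -0.33, 0.091]), (270, [0.465, -0.346, 0.091]), (280, [0.466, -0.356, 0.091])]
122 [(232, [0.453, -0.302, 0.008]), (240, [0.456, -0.315, 0.092]), (255, [0.457, -0.331, 0.09]), (270, [0.459, -0.346, 0.091]), (280, [0.458, -0.365, 0.009])]
128 [(232, [0.445, -0.302, 0.008]), (240, [0.45, -0.315, 0.086]), (255, [0.447, -0.332, 
[... 1113 characters left out ...]
8]), (270, [0.416, -0.347, 0.137]), (280, [0.408, -0.362, 0.087])]
176 [(232, [0.397, -0.31, 0.086]), (240, [0.408, -0.32, 0.137]), (255, [0.41, -0.334, 0.137]), (270, [0.411, -0.348, 0.137]), (280, [0.401, -0.363, 0.085])]
182 [(232, [0.39, -0.311, 0.084]), (240, [0.403, -0.321, 0.136]), (255, [0.404, -0.335, 0.137]), (270, [0.404, -0.348, 0.135]), (280, [0.394, -0.363, 0.084])]
188 [(232, [0.364, -0.307, 0.008]), (240, [0.397, -0.321, 0.137]), (255, [0.398, -0.335, 0.137]), (270, [0.399, -0.349, 0.134]), (280, [0.369, -0.373, 0.009])]
194 [(232, [0.355, -0.308, 0.008]), (240, [0.391, -0.322, 0.135]), (255, [0.392, -0.335, 0.136]), (270, [0.392, -0.35, 0.132]), (280, [0.36, -0.374, 0.008])]
```

View pics/w1c.png

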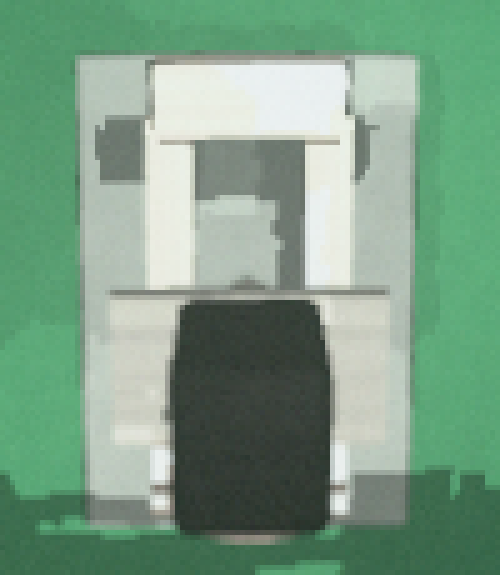

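Base plate fit is 129×90 mm (true size 130×90), centred at (0.4136,−0.3338) with yaw about 5°. The block's tilt and height give a grip centre near (0.403,−0.3345,0.112). That puts the shoulder at 81 mm, against 80.6 expected.

```bash
python3 - <<'E'
from h import *
from bench import bot
st=bot.observe();G=goal(5,.14);g=np.array([.4033,-.3345,.112])
print(delta(st,g,G)); 
# after rotating first: 
s2=dict(st);s2["tool_rot"]=G.as_rotvec();print(delta(s2,g,G))
E
```

```text
(array([ 4.91,  0.12, -0.3 ]), array([-0.12,  1.61, -0.01]))
(array([4.91, 0.12, 0.39]), array([ 0.,  0., -0.]))
```

Request:
servo_tool(
  claw=[1,1,1,1,1,1,1,1,1],
  xyz=[
    [0,0,0],
    [0,0,0],
    [0,0.12,0.39],
    [0.8,0,0],
    [0.8,0,0],
    [0.8,0,0],
    [0.6,0,0],
    [0,0,0],
    [0,0,0],
  ],
  rot=[
    [-0.06,0.8,0],
    [-0.06,0.8,0],
    [0,0,0],
    [0,0,0],
    [0,0,0],
    [0,0,0],
    [0,0,0],
    [0,0,0],
    [0,0,0],
  ],
)

```text
t: 2.5
tcp_pos: [0.3952, -0.335, 0.1683]
tool_rot: [2.326, 0.101, -2.025]
contact_force: [0.1, -0.0, 1.0]
grip_width: 0.0867
```

```bash
python3 - <<'E'
from h import *
from bench import bot
st=bot.observe();G=goal(5,.14);g=np.array([.4033,-.3345,.112])
print(delta(st,g,G)); c=bot.camera("wrist");cv2.imwrite("pics/w2.png",c["frame"][:,:,::-1])
E
```

```text
(array([ 1.9 ,  0.01, -0.01]), array([-0.01,  0.02,  0.01]))
```

View pics/w2.png

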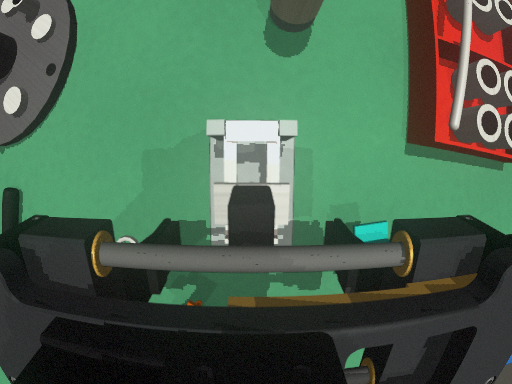

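The block (230–275) is centred between the fingers (178–328). I go down and close.

Request:
servo_tool(
  claw=[1,1,1,1,0.2,0.2,0.2,0.2,0.2,0.2,0.2],
  xyz=[
    [0.7,0,0],
    [0.7,0,0],
    [0.5,0,0],
    [0,0,0],
    [0,0,0],
    [0,0,0],
    [0,0,0],
    [0,0,0],
    [0,0,0],
    [0,0,0],
    [0,0,0],
  ],
  rot=[
    [0,0,0],
    [0,0,0],
    [0,0,0],
    [0,0,0],
    [0,0,0],
    [0,0,0],
    [0,0,0],
    [0,0,0],
    [0,0,0],
    [0,0,0],
    [0,0,0],
  ],
)

```text
t: 3.47
tcp_pos: [0.4035, -0.3348, 0.1127]
tool_rot: [2.327, 0.098, -2.022]
contact_force: [-0.1, -0.0, 0.5]
grip_width: 0.0487
```

Request:
servo_tool(
  claw=[0.1,0.1,0.1,0.1,0.1,0.1,0.1],
  xyz=[
    [0,0,0],
    [0,0,0],
    [0,0,0],
    [0,0,0],
    [0,0,0],
    [0,0,0],
    [0,0,0],
  ],
  rot=[
    [0,0,0],
    [0,0,0],
    [0,0,0],
    [0,0,0],
    [0,0,0],
    [0,0,0],
    [0,0,0],
  ],
)

```text
t: 4.05
tcp_pos: [0.4033, -0.3345, 0.1123]
tool_rot: [2.327, 0.099, -2.023]
contact_force: [-0.9, 0.8, 0.9]
grip_width: 0.0302
```

Request:
servo_tool(
  claw=[0.1,0.1,0.1,0.1,0.1,0.1,0.1,0.1,0.1,0.1],
  xyz=[
    [-0.3,0,0],
    [-0.5,0,0],
    [-0.6,0,0],
    [-0.6,0,0],
    [-0.6,0,0],
    [-0.6,0,0],
    [-0.6,0,0],
    [0,0,0],
    [0,0,0],
    [0,0,0],
  ],
  rot=[
    [0,0,0],
    [0,0,0],
    [0,0,0],
    [0,0,0],
    [0,0,0],
    [0,0,0],
    [0,0,0],
    [0,-0.8,0],
    [0,-0.8,0],
    [0,0,0],
  ],
)

```text
t: 4.88
tcp_pos: [0.3899, -0.3353, 0.226]
tool_rot: [2.177, 0.095, -2.174]
contact_force: [1.3, 0.8, -2.7]
grip_width: 0.0301
```

```bash
python3 - <<'E'
from h import *
from bench import bot
st=bot.observe();print(st["grip_width"],st["contact_force"])
for p in SP[:1]: print(delta(st,[*p,.17],goal(5,0)))
for n in ["wrist","top","side"]:
    c=bot.camera(n);cv2.imwrite(f"pics/{n}3.png",c["frame"][:,:,::-1]);np.savez(n+"3.npz",**c)
c=cv2.imread("pics/side3.png");t=cv2.imread("pics/top3.png")
cv2.imwrite("pics/c4.png",np.hstack([cv2.resize(c[80:220,220:350],None,fx=3,fy=3),cv2.resize(t[150:290,270:400],None,fx=3,fy=3)]))
E
```

```text
0.030139858186794224 [ 1.33209733  0.80082065 -2.68479163]
(array([  1.85, -13.3 ,  -4.61]), array([ 0.02, -0.01, -0.02]))
```

View pics/c4.png

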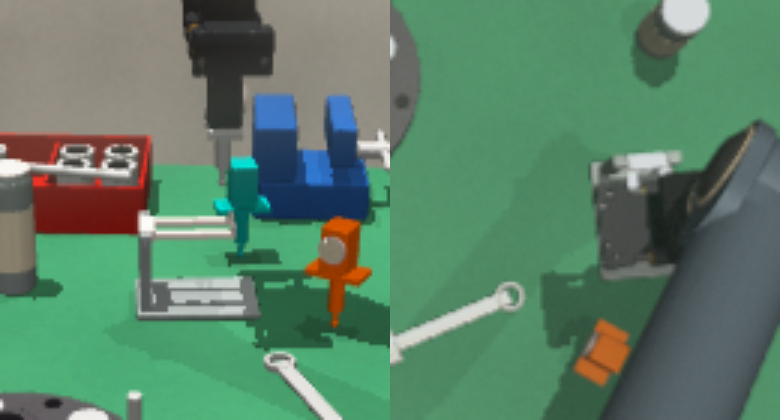

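View pics/wrist3.png

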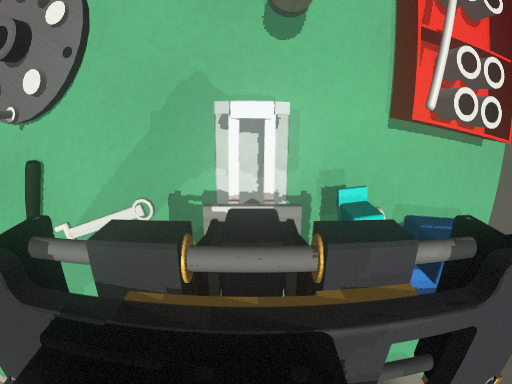

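The gauge is held (30.1 mm) and the rest arm has sprung level. Next, over to pad 1, still high.

Request:
servo_tool(
  claw=[0.1,0.1,0.1,0.1,0.1,0.1,0.1,0.1,0.1,0.1,0.1,0.1],
  xyz=[
    [0,-0.5,-0.2],
    [0,-0.9,-0.3],
    [0,-0.9,-0.3],
    [0,-0.9,-0.3],
    [0,-0.9,-0.3],
    [0,-0.9,-0.3],
    [0,-0.9,-0.3],
    [0,-0.9,-0.3],
    [0,-0.9,-0.3],
    [0,-0.9,-0.3],
    [0,-0.9,-0.3],
    [0,-0.9,-0.3],
  ],
  rot=[
    [0,0,0],
    [0,0,0],
    [0,0,0],
    [0,0,0],
    [0,0,0],
    [0,0,0],
    [0,0,0],
    [0,0,0],
    [0,0,0],
    [0,0,0],
    [0,0,0],
    [0,0,0],
  ],
)

```text
t: 6.03
tcp_pos: [0.4648, -0.0156, 0.2248]
tool_rot: [2.178, 0.091, -2.178]
contact_force: [0.3, -0.1, -3.2]
grip_width: 0.0298
```

Request:
servo_tool(
  claw=[0.1,0.1,0.1,0.1,0.1,0.1,0.1],
  xyz=[
    [0,-0.9,-0.3],
    [0,-0.9,-0.3],
    [0,-0.6,-0.3],
    [0,-0.5,-0.21],
    [0,0,0],
    [0,0,0],
    [0,0,0],
  ],
  rot=[
    [0,0,0],
    [0,0,0],
    [0,0,0],
    [0,0,0],
    [0,0,0],
    [0,0,0],
    [0,0,0],
  ],
)

```text
t: 6.62
tcp_pos: [0.4906, 0.0718, 0.2245]
tool_rot: [2.177, 0.09, -2.179]
contact_force: [-1.0, -0.6, -2.9]
grip_width: 0.0298
```

```bash
python3 - <<'E'
from h import *
from bench import bot
st=bot.observe();print(st["tcp_pos"],st["grip_width"],st["contact_force"],st["q"].round(2) if hasattr(st["q"],'round') else st["q"])
print(delta(st,[*SP[0],.17],goal(5,0)))
for n in ["wrist","top","side"]:
    c=bot.camera(n);cv2.imwrite(f"pics/{n}4.png",c["frame"][:,:,::-1]);np.savez(n+"4.npz",**c)
w=load("wrist4.npz");P=wpts(w);f=w["frame"].astype(int)
m=((f.min(-1)>165)&(P[...,2]<.045)&(P[...,2]>.02)).astype(np.uint8)
n,l,s,ce=cv2.connectedComponentsWithStats(m)
for i in range(1,n):
    if s[i,4]>80: print(ce[i].round(),s[i,4],s[i,2:4],np.median(P[l==i],0).round(4))
E
```

```text
[0.49057775 0.07184702 0.22451178] 0.029797989626284205 [-0.97547159 -0.58755717 -2.93658534] [ 0.15  0.23 -0.44  1.95  0.12  0.99 -1.83]
(array([ 1.82, -0.08, -0.07]), array([-0.04,  0.01, -0.02]))
[298.  41.] 715 [32 30] [0.6513 0.0325 0.0319]
[241.  37.] 136 [20 16] [0.6493 0.0936 0.0303]
[224.  88.] 768 [32 31] [0.5886 0.11   0.0323]
[363.  97.] 643 [28 30] [ 0.597  -0.051   0.0307]
[249. 172.] 729 [31 30] [0.4955 0.0743 0.0312]
[334. 176.] 668 [29 30] [ 0.5007 -0.0252  0.0352]
[ 69. 213.] 101 [22 25] [0.4185 0.323  0.0205]
```

View pics/wrist4.png

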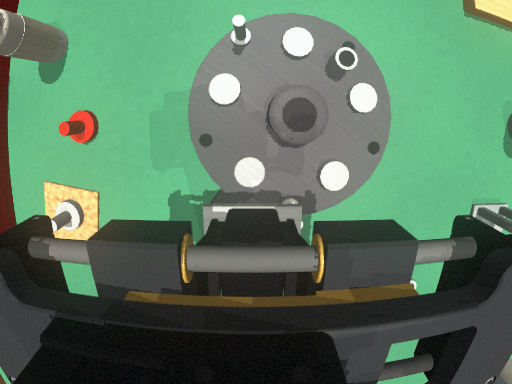

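View pics/side4.png

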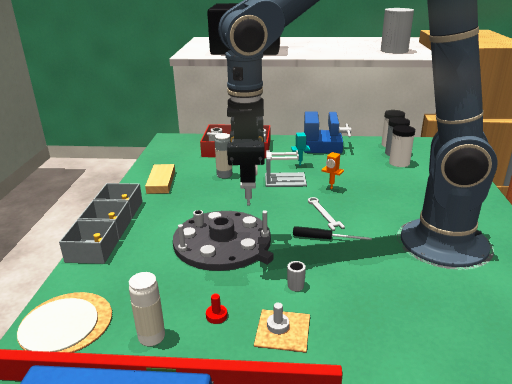

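The wrist view shows all five pads, and its fit is about 3 mm further in x than the top view's. Heights are 31.2, 35.2, 30.7, 31.9 and 32.3 mm, so pad 2 is highest in both views. I use the mean of the two views as the centre and lower to just above pad 1.

Request:
servo_tool(
  claw=[0.1,0.1,0.1,0.1,0.1,0.1,0.1,0.1],
  xyz=[
    [0,-0.08,-0.13],
    [0.6,0,0],
    [0.7,0,0],
    [0.7,0,0],
    [0.7,0,0],
    [0.4,0,0],
    [0,0,0],
    [0,0,0],
  ],
  rot=[
    [0,0,0],
    [0,0,0],
    [0,0,0],
    [0,0,0],
    [0,0,0],
    [0,0,0],
    [0,0,0],
    [0,0,0],
  ],
)

```text
t: 7.43
tcp_pos: [0.495, 0.0759, 0.1317]
tool_rot: [2.177, 0.092, -2.178]
contact_force: [0.2, -0.7, -1.9]
grip_width: 0.0297
```

```bash
sed -i 's/ctr=np.array(\[.5636,.0279\])/ctr=np.array([.5656,.0281])/' h.py; cat > look.py <<'E'
import sys
from h import *
from bench import bot
i=int(sys.argv[1]);tag=sys.argv[2];z=float(sys.argv[3])
st=bot.observe();print(round(st["t"],2),st["tcp_pos"].round(4),"F",st["contact_force"].round(2),st["grip_width"].round(4))
print(delta(st,[*SP[i-1],z],goal(5,0)))
if len(sys.argv)>4:
    c=bot.camera("side");u,v=proj(c,[*SP[i-1],.06])[0].astype(int)
    cv2.imwrite(f"pics/{tag}.png",cv2.resize(c["frame"][max(v-55,0):v+55,max(u-60,0):u+60,::-1],None,fx=5,fy=5,interpolation=cv2.INTER_CUBIC))
E
python3 look.py 1 p1a .117 1
```

```text
Traceback (most recent call last):
  File "look.py", line 5, in <module>
    st=bot.observe();print(round(st["t"],2),st["tcp_pos"].round(4),"F",st["contact_force"].round(2),st["grip_width"].round(4))
                                                                                                    ^^^^^^^^^^^^^^^^^^^^^^
AttributeError: 'float' object has no attribute 'round'
```

```bash
sed -i 's/st\["grip_width"\].round(4)/round(st["grip_width"],4)/' look.py
python3 look.py 1 p1a .117 1
```

```text
7.43 [0.495  0.0759 0.1317] F [ 0.17 -0.68 -1.92] 0.0297
(array([0.49, 0.04, 0.02]), array([-0.02,  0.01, -0.01]))
```

View pics/p1a.png

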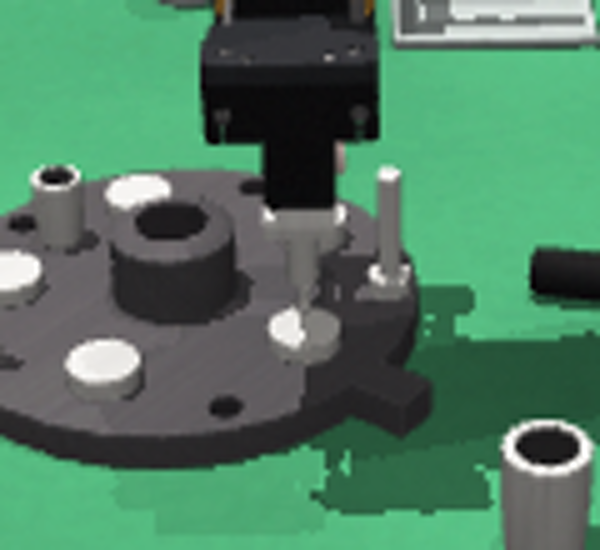

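The tip is just above the middle of pad 1 at (302,320) in the crop. I press it gently.

Request:
servo_tool(
  claw=[0.1,0.1,0.1,0.1,0.1,0.1],
  xyz=[
    [0.2,0.04,0.02],
    [0.2,0,0],
    [0.1,0,0],
    [0,0,0],
    [0,0,0],
    [0,0,0],
  ],
  rot=[
    [0,0,0],
    [0,0,0],
    [0,0,0],
    [0,0,0],
    [0,0,0],
    [0,0,0],
  ],
)

```text
t: 7.98
tcp_pos: [0.4949, 0.0748, 0.1173]
tool_rot: [2.178, 0.092, -2.176]
contact_force: [1.5, 0.1, -0.3]
grip_width: 0.0298
```

```bash
python3 look.py 1 p1b .117 1
```

```text
7.98 [0.4949 0.0748 0.1173] F [ 1.52  0.09 -0.3 ] 0.0298
(array([0.01, 0.01, 0.02]), array([-0.02, -0.01, -0.01]))
```

View pics/p1b.png

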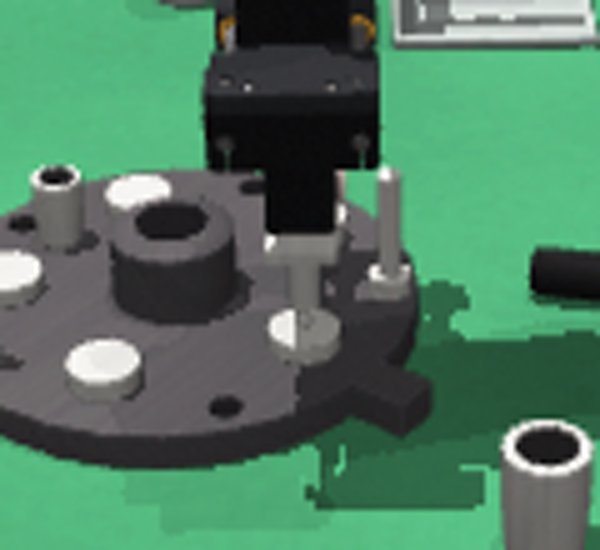

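Request:
servo_tool(
  claw=[0.1],
  xyz=[
    [0,0,0],
  ],
  rot=[
    [0,0,0],
  ],
)

```text
t: 8.12
tcp_pos: [0.4948, 0.0748, 0.1173]
tool_rot: [2.178, 0.092, -2.176]
contact_force: [0.5, -0.7, -0.9]
grip_width: 0.0295
```

Request:
servo_tool(
  claw=[0.1],
  xyz=[
    [0,0,0],
  ],
  rot=[
    [0,0,0],
  ],
)

```text
t: 8.2
tcp_pos: [0.4948, 0.0748, 0.1172]
tool_rot: [2.178, 0.092, -2.176]
contact_force: [-0.1, -0.0, -0.7]
grip_width: 0.0296
```

Request:
servo_tool(
  claw=[0.1],
  xyz=[
    [0,0,0],
  ],
  rot=[
    [0,0,0],
  ],
)

```text
t: 8.28
tcp_pos: [0.4948, 0.0749, 0.1172]
tool_rot: [2.178, 0.092, -2.176]
contact_force: [0.4, -0.3, -0.9]
grip_width: 0.0297
```

Request:
servo_tool(
  claw=[0.1,0.1,0.1,0.1,0.1],
  xyz=[
    [-0.3,0,0],
    [-0.7,0,0],
    [-0.6,0,0],
    [0,0,0],
    [0,0,0],
  ],
  rot=[
    [0,0,0],
    [0,0,0],
    [0,0,0],
    [0,0,0],
    [0,0,0],
  ],
)

```text
t: 8.7
tcp_pos: [0.4945, 0.0749, 0.1655]
tool_rot: [2.179, 0.092, -2.176]
contact_force: [0.5, 0.1, -3.4]
grip_width: 0.0298
```

```bash
python3 look.py 2 p2 .137
```

```text
8.7 [0.4945 0.0749 0.1655] F [ 0.48  0.05 -3.37] 0.0298
(array([0.95, 3.34, 0.12]), array([-0.02, -0.01, -0.01]))
```

In contact the mean Fz was −0.7 N, against about −2.7 N free. That is roughly 2 N, or about 5–6 mm of plunger travel, as intended. On to pad 2.

Request:
servo_tool(
  claw=[0.1,0.1,0.1,0.1,0.1,0.1,0.1,0.1,0.1],
  xyz=[
    [0,0.6,0.03],
    [0,0.7,0.03],
    [0,0.7,0.03],
    [0,0.7,0.03],
    [0,0.6,0],
    [0.6,0,0],
    [0.3,0,0],
    [0,0,0],
    [0,0,0],
  ],
  rot=[
    [0,0,0],
    [0,0,0],
    [0,0,0],
    [0,0,0],
    [0,0,0],
    [0,0,0],
    [0,0,0],
    [0,0,0],
    [0,0,0],
  ],
)

```text
t: 9.45
tcp_pos: [0.4981, -0.0232, 0.1368]
tool_rot: [2.173, 0.095, -2.181]
contact_force: [0.2, -0.0, -2.8]
grip_width: 0.0301
```

```bash
python3 look.py 2 p2 .1210 1
```

```text
9.45 [ 0.4981 -0.0232  0.1368] F [ 0.18 -0.02 -2.82] 0.0301
(array([ 0.53,  0.07, -0.04]), array([-0.  ,  0.04,  0.  ]))
```

View pics/p2.png

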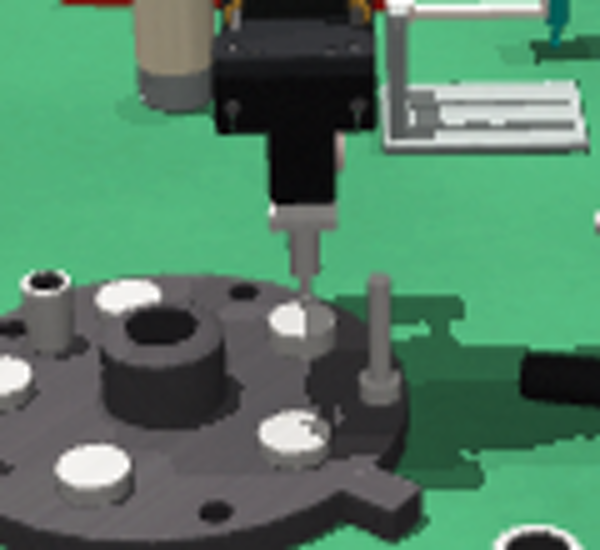

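Request:
servo_tool(
  claw=[0.1,0.1,0.1,0.1,0.1,0.1],
  xyz=[
    [0.2,0.07,-0.04],
    [0.2,0,0],
    [0.12,0,0],
    [0,0,0],
    [0,0,0],
    [0,0,0],
  ],
  rot=[
    [0,0,0],
    [0,0,0],
    [0,0,0],
    [0,0,0],
    [0,0,0],
    [0,0,0],
  ],
)

```text
t: 10.0
tcp_pos: [0.5009, -0.0259, 0.1227]
tool_rot: [2.178, 0.093, -2.177]
contact_force: [0.3, -0.3, -1.3]
grip_width: 0.0297
```

Request:
servo_tool(
  claw=[0.1],
  xyz=[
    [0,0,0],
  ],
  rot=[
    [0,0,0],
  ],
)

```text
t: 10.08
tcp_pos: [0.5008, -0.0259, 0.1227]
tool_rot: [2.178, 0.093, -2.177]
contact_force: [0.1, 0.3, -0.1]
grip_width: 0.0293
```

Request:
servo_tool(
  claw=[0.1],
  xyz=[
    [0,0,0],
  ],
  rot=[
    [0,0,0],
  ],
)

```text
t: 10.17
tcp_pos: [0.5008, -0.026, 0.1227]
tool_rot: [2.178, 0.093, -2.177]
contact_force: [1.4, 1.3, -1.3]
grip_width: 0.0297
```

```bash
python3 look.py 2 p2b .1210 1
```

```text
10.17 [ 0.5008 -0.026   0.1227] F [ 1.39  1.31 -1.3 ] 0.0297
(array([ 0.06, -0.03,  0.04]), array([-0.02, -0.01, -0.01]))
```

View pics/p2b.png

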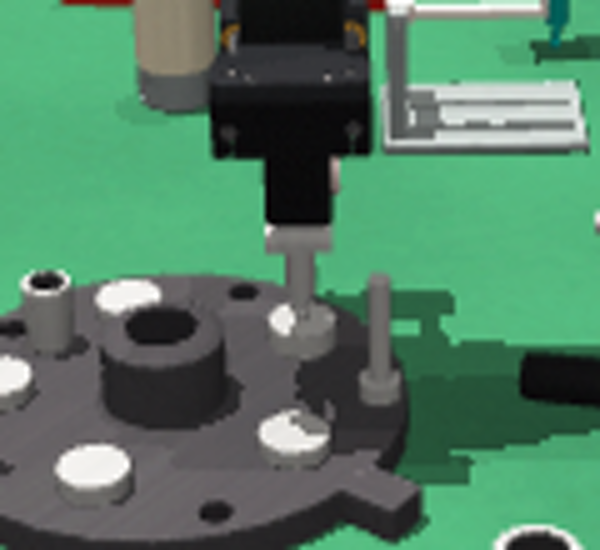

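Request:
servo_tool(
  claw=[0.1,0.1,0.1],
  xyz=[
    [0.06,0,0],
    [0,0,0],
    [0,0,0],
  ],
  rot=[
    [0,0,0],
    [0,0,0],
    [0,0,0],
  ],
)

```text
t: 10.47
tcp_pos: [0.5008, -0.026, 0.1207]
tool_rot: [2.178, 0.093, -2.177]
contact_force: [0.8, 1.1, -0.7]
grip_width: 0.0299
```

Request:
servo_tool(
  claw=[0.1],
  xyz=[
    [0,0,0],
  ],
  rot=[
    [0,0,0],
  ],
)

```text
t: 10.55
tcp_pos: [0.5008, -0.026, 0.1207]
tool_rot: [2.178, 0.093, -2.177]
contact_force: [0.1, 0.5, -0.2]
grip_width: 0.0297
```

Request:
servo_tool(
  claw=[0.1,0.1,0.1,0.1,0.1],
  xyz=[
    [-0.3,0,0],
    [-0.7,0,0],
    [-0.6,0,0],
    [0,0,0],
    [0,0,0],
  ],
  rot=[
    [0,0,0],
    [0,0,0],
    [0,0,0],
    [0,0,0],
    [0,0,0],
  ],
)

```text
t: 10.97
tcp_pos: [0.501, -0.0263, 0.1693]
tool_rot: [2.179, 0.091, -2.175]
contact_force: [0.2, -0.5, -3.2]
grip_width: 0.0297
```

```bash
python3 look.py 3 p3 .136
```

```text
10.97 [ 0.501  -0.0263  0.1693] F [ 0.18 -0.46 -3.22] 0.0297
(array([ 1.12,  1.1 , -3.08]), array([-0.02, -0.02, -0.02]))
```

Request:
servo_tool(
  claw=[0.1,0.1,0.1,0.1,0.1,0.1,0.1,0.1,0.1],
  xyz=[
    [0,0.2,-0.6],
    [0,0.2,-0.6],
    [0,0.2,-0.6],
    [0,0.2,-0.7],
    [0,0.3,-0.6],
    [0.6,0,0],
    [0.5,0,0],
    [0,0,0],
    [0,0,0],
  ],
  rot=[
    [0,0,0],
    [0,0,0],
    [0,0,0],
    [0,0,0],
    [0,0,0],
    [0,0,0],
    [0,0,0],
    [0,0,0],
    [0,0,0],
  ],
)

```text
t: 11.72
tcp_pos: [0.5945, -0.0511, 0.1336]
tool_rot: [2.172, 0.093, -2.183]
contact_force: [-0.2, 0.5, -2.1]
grip_width: 0.0298
```

```bash
python3 look.py 3 p3 .1165 1
```

```text
11.72 [ 0.5945 -0.0511  0.1336] F [-0.22  0.52 -2.14] 0.0298
(array([ 0.57,  0.01, -0.05]), array([-0.02,  0.06, -0.  ]))
```

View pics/p3.png

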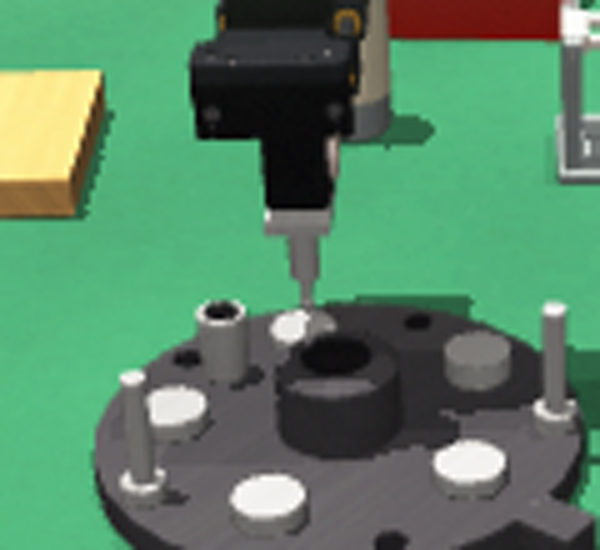

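Request:
servo_tool(
  claw=[0.1,0.1,0.1,0.1,0.1,0.1],
  xyz=[
    [0.25,0.01,-0.05],
    [0.2,0,0],
    [0.12,0,0],
    [0,0,0],
    [0,0,0],
    [0,0,0],
  ],
  rot=[
    [0,0,0],
    [0,0,0],
    [0,0,0],
    [0,0,0],
    [0,0,0],
    [0,0,0],
  ],
)

```text
t: 12.27
tcp_pos: [0.5978, -0.0512, 0.1189]
tool_rot: [2.177, 0.092, -2.177]
contact_force: [-0.2, 0.8, -1.0]
grip_width: 0.0296
```

Request:
servo_tool(
  claw=[0.1],
  xyz=[
    [0,0,0],
  ],
  rot=[
    [0,0,0],
  ],
)

```text
t: 12.35
tcp_pos: [0.5978, -0.0512, 0.1189]
tool_rot: [2.178, 0.092, -2.177]
contact_force: [-1.0, 0.1, -2.0]
grip_width: 0.0298
```

Request:
servo_tool(
  claw=[0.1],
  xyz=[
    [0,0,0],
  ],
  rot=[
    [0,0,0],
  ],
)

```text
t: 12.43
tcp_pos: [0.5978, -0.0512, 0.1189]
tool_rot: [2.178, 0.092, -2.177]
contact_force: [0.6, -0.5, -0.8]
grip_width: 0.0298
```

```bash
python3 look.py 3 p3b .1165 1
```

```text
12.43 [ 0.5978 -0.0512  0.1189] F [ 0.6  -0.52 -0.8 ] 0.0298
(array([ 0.08, -0.  ,  0.06]), array([-0.02, -0.  , -0.01]))
```

View pics/p3b.png

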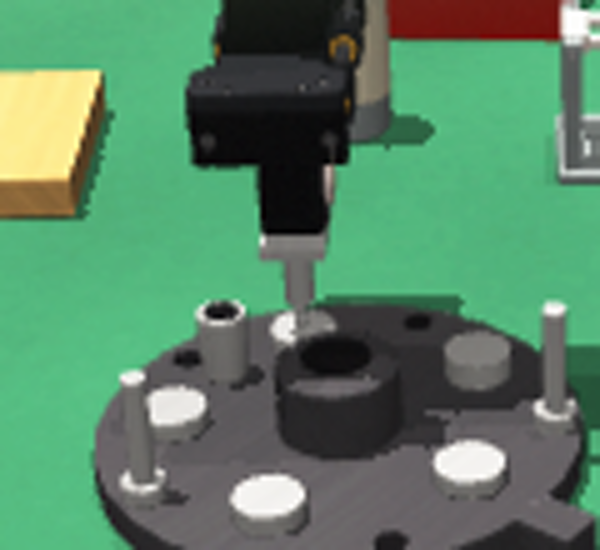

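Request:
servo_tool(
  claw=[0.1,0.1,0.1,0.1],
  xyz=[
    [0.1,0,0.05],
    [0,0,0],
    [0,0,0],
    [0,0,0],
  ],
  rot=[
    [0,0,0],
    [0,0,0],
    [0,0,0],
    [0,0,0],
  ],
)

```text
t: 12.82
tcp_pos: [0.5964, -0.0513, 0.1156]
tool_rot: [2.178, 0.092, -2.177]
contact_force: [0.3, 0.5, -0.5]
grip_width: 0.0295
```

Request:
servo_tool(
  claw=[0.1],
  xyz=[
    [0,0,0],
  ],
  rot=[
    [0,0,0],
  ],
)

```text
t: 12.9
tcp_pos: [0.5964, -0.0514, 0.1156]
tool_rot: [2.178, 0.092, -2.177]
contact_force: [1.6, 0.5, -0.7]
grip_width: 0.0299
```

Request:
servo_tool(
  claw=[0.1,0.1,0.1,0.1,0.1,0.1],
  xyz=[
    [-0.3,0,0],
    [-0.7,0,0],
    [-0.7,0,0],
    [-0.4,0,0],
    [0,0,0],
    [0,0,0],
  ],
  rot=[
    [0,0,0],
    [0,0,0],
    [0,0,0],
    [0,0,0],
    [0,0,0],
    [0,0,0],
  ],
)

```text
t: 13.4
tcp_pos: [0.5961, -0.0514, 0.1789]
tool_rot: [2.178, 0.092, -2.177]
contact_force: [-0.2, -0.4, -2.6]
grip_width: 0.0299
```

```bash
python3 look.py 4 p4 .136
```

```text
13.4 [ 0.5961 -0.0514  0.1789] F [-0.24 -0.4  -2.61] 0.0299
(array([ 1.43, -2.63, -2.04]), array([-0.02, -0.01, -0.01]))
```

Request:
servo_tool(
  claw=[0.1,0.1,0.1,0.1,0.1,0.1,0.1,0.1,0.1,0.1],
  xyz=[
    [0,-0.5,-0.4],
    [0,-0.6,-0.4],
    [0,-0.5,-0.4],
    [0,-0.5,-0.4],
    [0,-0.53,-0.44],
    [0,0,0],
    [0.6,0,0],
    [0.6,0,0],
    [0.1,0,0],
    [0,0,0],
  ],
  rot=[
    [0,0,0],
    [0,0,0],
    [0,0,0],
    [0,0,0],
    [0,0,0],
    [0,0,0],
    [0,0,0],
    [0,0,0],
    [0,0,0],
    [0,0,0],
  ],
)

```text
t: 14.23
tcp_pos: [0.6484, 0.0317, 0.1367]
tool_rot: [2.171, 0.091, -2.184]
contact_force: [0.6, -0.1, -2.1]
grip_width: 0.0302
```

```bash
python3 look.py 4 p4 .1175 1
```

```text
14.23 [0.6484 0.0317 0.1367] F [ 0.62 -0.13 -2.06] 0.0302
(array([ 0.64, -0.02, -0.08]), array([-0.02,  0.07, -0.01]))
```

View pics/p4.png

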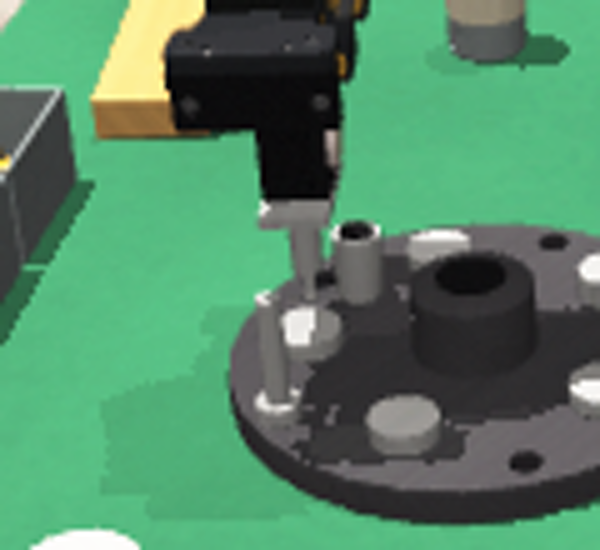

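Request:
servo_tool(
  claw=[0.1,0.1,0.1,0.1,0.1,0.1],
  xyz=[
    [0.25,0,0],
    [0.25,0,0],
    [0.18,0,0],
    [0,0,0],
    [0,0,0],
    [0,0,0],
  ],
  rot=[
    [0,0,0],
    [0,0,0],
    [0,0,0],
    [0,0,0],
    [0,0,0],
    [0,0,0],
  ],
)

```text
t: 14.78
tcp_pos: [0.6503, 0.0325, 0.1194]
tool_rot: [2.177, 0.092, -2.177]
contact_force: [-0.7, -0.3, -1.0]
grip_width: 0.0299
```

Request:
servo_tool(
  claw=[0.1],
  xyz=[
    [0,0,0],
  ],
  rot=[
    [0,0,0],
  ],
)

```text
t: 14.87
tcp_pos: [0.6503, 0.0325, 0.1195]
tool_rot: [2.177, 0.092, -2.177]
contact_force: [-1.0, -0.4, -0.5]
grip_width: 0.0295
```

Request:
servo_tool(
  claw=[0.1],
  xyz=[
    [0,0,0],
  ],
  rot=[
    [0,0,0],
  ],
)

```text
t: 14.95
tcp_pos: [0.6503, 0.0324, 0.1194]
tool_rot: [2.177, 0.092, -2.177]
contact_force: [-1.1, -0.4, -1.4]
grip_width: 0.03
```

```bash
python3 look.py 4 p4b .1175 1
```

```text
14.95 [0.6503 0.0324 0.1194] F [-1.08 -0.44 -1.4 ] 0.03
(array([ 0.06,  0.  , -0.  ]), array([-0.02,  0.  , -0.01]))
```

View pics/p4b.png

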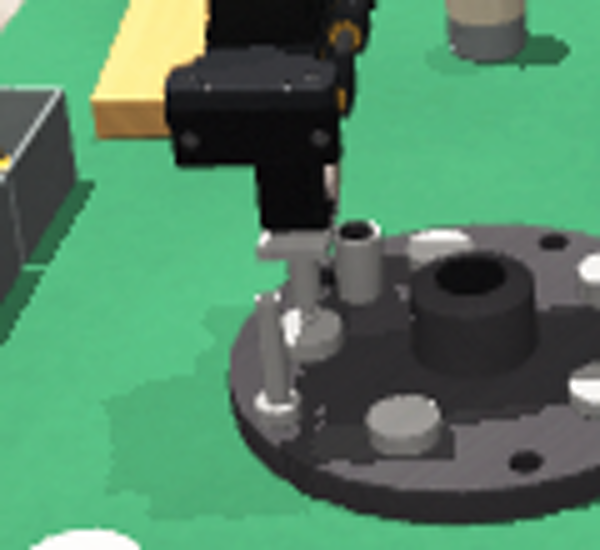

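Request:
servo_tool(
  claw=[0.1,0.1,0.1,0.1],
  xyz=[
    [0.08,0,0],
    [0,0,0],
    [0,0,0],
    [0,0,0],
  ],
  rot=[
    [0,0,0],
    [0,0,0],
    [0,0,0],
    [0,0,0],
  ],
)

```text
t: 15.33
tcp_pos: [0.6507, 0.0325, 0.1169]
tool_rot: [2.178, 0.092, -2.177]
contact_force: [-0.2, -0.2, -0.9]
grip_width: 0.0299
```

Request:
servo_tool(
  claw=[0.1],
  xyz=[
    [0,0,0],
  ],
  rot=[
    [0,0,0],
  ],
)

```text
t: 15.42
tcp_pos: [0.6507, 0.0325, 0.1169]
tool_rot: [2.178, 0.092, -2.177]
contact_force: [-0.2, 0.2, -1.6]
grip_width: 0.0297
```

Request:
servo_tool(
  claw=[0.1,0.1,0.1,0.1,0.1,0.1],
  xyz=[
    [-0.3,0,0],
    [-0.7,0,0],
    [-0.7,0,0],
    [-0.4,0,0],
    [0,0,0],
    [0,0,0],
  ],
  rot=[
    [0,0,0],
    [0,0,0],
    [0,0,0],
    [0,0,0],
    [0,0,0],
    [0,0,0],
  ],
)

```text
t: 15.92
tcp_pos: [0.6505, 0.0326, 0.1801]
tool_rot: [2.178, 0.092, -2.176]
contact_force: [-0.7, -0.4, -3.2]
grip_width: 0.0295
```

```bash
python3 look.py 5 p5 .136
```

```text
15.92 [0.6505 0.0326 0.1801] F [-0.66 -0.43 -3.22] 0.0295
(array([ 1.47, -2.76,  1.87]), array([-0.02, -0.01, -0.01]))
```

Request:
servo_tool(
  claw=[0.1,0.1,0.1,0.1,0.1,0.1,0.1,0.1,0.1,0.1],
  xyz=[
    [0,-0.5,0.3],
    [0,-0.6,0.4],
    [0,-0.6,0.4],
    [0,-0.56,0.4],
    [0,-0.5,0.37],
    [0,0,0],
    [0.6,0,0],
    [0.6,0,0],
    [0.2,0,0],
    [0,0,0],
  ],
  rot=[
    [0,0,0],
    [0,0,0],
    [0,0,0],
    [0,0,0],
    [0,0,0],
    [0,0,0],
    [0,0,0],
    [0,0,0],
    [0,0,0],
    [0,0,0],
  ],
)

```text
t: 16.75
tcp_pos: [0.5853, 0.1097, 0.1348]
tool_rot: [2.17, 0.091, -2.183]
contact_force: [-0.8, -0.4, -2.1]
grip_width: 0.0296
```

```bash
python3 look.py 5 p5 .1172 1
```

```text
16.75 [0.5853 0.1097 0.1348] F [-0.75 -0.37 -2.1 ] 0.0296
(array([ 0.59, -0.01, -0.08]), array([-0.02,  0.07, -0.02]))
```

View pics/p5.png

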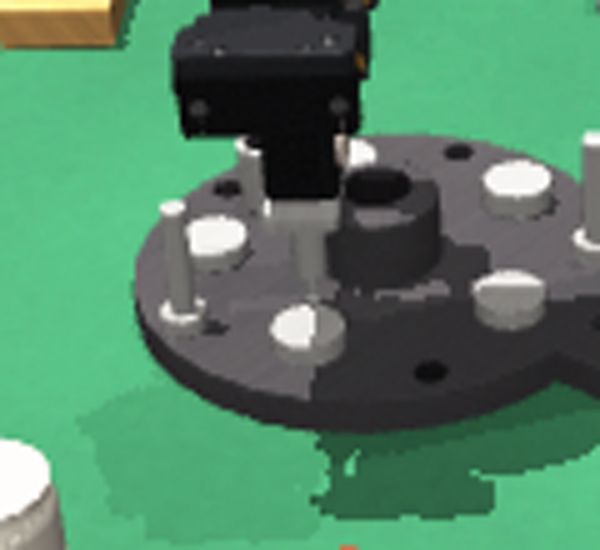

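Request:
servo_tool(
  claw=[0.1,0.1,0.1,0.1,0.1,0.1],
  xyz=[
    [0.25,0,-0.03],
    [0.25,0,0],
    [0.13,0,0],
    [0,0,0],
    [0,0,0],
    [0,0,0],
  ],
  rot=[
    [0,0,0],
    [0,0,0],
    [0,0,0],
    [0,0,0],
    [0,0,0],
    [0,0,0],
  ],
)

```text
t: 17.3
tcp_pos: [0.5885, 0.1103, 0.1192]
tool_rot: [2.178, 0.092, -2.177]
contact_force: [0.3, -0.5, -0.1]
grip_width: 0.0299
```

Request:
servo_tool(
  claw=[0.1],
  xyz=[
    [0,0,0],
  ],
  rot=[
    [0,0,0],
  ],
)

```text
t: 17.38
tcp_pos: [0.5885, 0.1104, 0.1192]
tool_rot: [2.178, 0.092, -2.177]
contact_force: [0.0, 0.8, -0.9]
grip_width: 0.0296
```

```bash
python3 look.py 5 p5b .1172 1
```

```text
17.38 [0.5885 0.1104 0.1192] F [ 0.04  0.84 -0.93] 0.0296
(array([0.07, 0.  , 0.03]), array([-0.02, -0.01, -0.01]))
```

View pics/p5b.png

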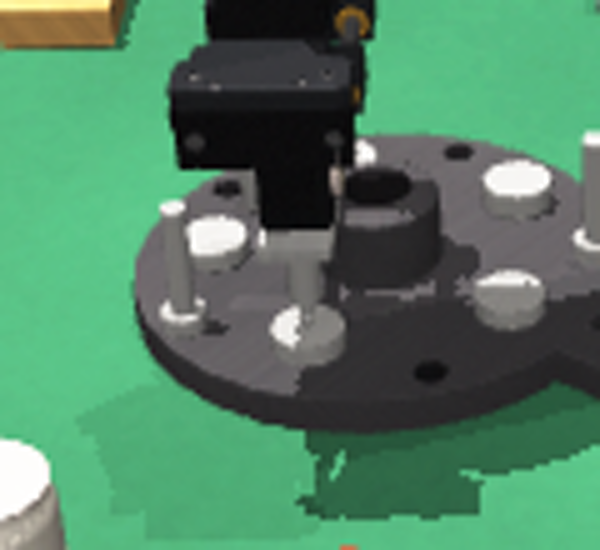

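Request:
servo_tool(
  claw=[0.1,0.1,0.1,0.1],
  xyz=[
    [0.07,0,0],
    [0,0,0],
    [0,0,0],
    [0,0,0],
  ],
  rot=[
    [0,0,0],
    [0,0,0],
    [0,0,0],
    [0,0,0],
  ],
)

```text
t: 17.77
tcp_pos: [0.5885, 0.1103, 0.1167]
tool_rot: [2.178, 0.092, -2.177]
contact_force: [0.2, -0.5, -0.7]
grip_width: 0.0297
```

Request:
servo_tool(
  claw=[0.1],
  xyz=[
    [0,0,0],
  ],
  rot=[
    [0,0,0],
  ],
)

```text
t: 17.85
tcp_pos: [0.5885, 0.1103, 0.1168]
tool_rot: [2.178, 0.092, -2.177]
contact_force: [0.7, -0.7, -0.2]
grip_width: 0.0298
```

Request:
servo_tool(
  claw=[0.1,0.1,0.1,0.1,0.1,0.1,0.1,0.1],
  xyz=[
    [-0.3,0,0],
    [-0.7,0,0],
    [-0.7,0,0],
    [-0.7,0,0],
    [-0.7,0,0],
    [-0.6,0,0],
    [0,0,0],
    [0,0,0],
  ],
  rot=[
    [0,0,0],
    [0,0,0],
    [0,0,0],
    [0,0,0],
    [0,0,0],
    [0,0,0],
    [0,0,0],
    [0,0,0],
  ],
)

```text
t: 18.52
tcp_pos: [0.5885, 0.1104, 0.2283]
tool_rot: [2.179, 0.092, -2.176]
contact_force: [-0.5, -0.0, -2.8]
grip_width: 0.0295
```

```bash
python3 - <<'E'
from h import *
from bench import bot
st=bot.observe();print(st["t"],st["tcp_pos"],st["contact_force"]);print(delta(st,[.4075,-.334,.225],goal(5,0)))
E
```

```text
18.5167 [0.58846134 0.11039485 0.2283131 ] [-0.46632555 -0.0287268  -2.83148081]
(array([ 0.11, 14.24,  7.28]), array([-0.02, -0.02, -0.01]))
```

Request:
servo_tool(
  claw=[0.1,0.1,0.1,0.1,0.1,0.1,0.1,0.1,0.1,0.1,0.1,0.1],
  xyz=[
    [0,0.5,0.3],
    [0,0.8,0.4],
    [0,0.8,0.4],
    [0,0.8,0.4],
    [0,0.8,0.4],
    [0,0.8,0.4],
    [0,0.8,0.4],
    [0,0.8,0.4],
    [0,0.8,0.4],
    [0,0.8,0.4],
    [0,0.8,0.4],
    [0,0.8,0.4],
  ],
  rot=[
    [0,0,0],
    [0,0,0],
    [0,0,0],
    [0,0,0],
    [0,0,0],
    [0,0,0],
    [0,0,0],
    [0,0,0],
    [0,0,0],
    [0,0,0],
    [0,0,0],
    [0,0,0],
  ],
)

```text
t: 19.52
tcp_pos: [0.4697, -0.1805, 0.226]
tool_rot: [2.174, 0.094, -2.182]
contact_force: [0.4, -0.5, -2.3]
grip_width: 0.0303
```

Request:
servo_tool(
  claw=[0.1,0.1,0.1,0.1,0.1,0.1,0.1,0.1,0.1],
  xyz=[
    [0,0.8,0.4],
    [0,0.8,0.4],
    [0,0.8,0.4],
    [0,0.8,0.4],
    [0,0.8,0.4],
    [0,0.6,0.3],
    [0,0.34,0.28],
    [0,0,0],
    [0,0,0],
  ],
  rot=[
    [0,0,0],
    [0,0,0],
    [0,0,0],
    [0,0,0],
    [0,0,0],
    [0,0,0],
    [0,0,0],
    [0,0,0],
    [0,0,0],
  ],
)

```text
t: 20.27
tcp_pos: [0.4062, -0.3336, 0.2264]
tool_rot: [2.177, 0.093, -2.182]
contact_force: [-0.0, 0.4, -3.1]
grip_width: 0.0303
```

```bash
python3 - <<'E'
from h import *
from bench import bot
st=bot.observe();print(st["t"],st["tcp_pos"],st["contact_force"]);print(delta(st,[.4075,-.334,.225],goal(5,0)))
for n in ["wrist","side"]:
    c=bot.camera(n);cv2.imwrite(f"pics/{n}6.png",c["frame"][:,:,::-1]);np.savez(n+"6.npz",**c)
w=load("wrist6.npz");P=wpts(w);f=w["frame"].astype(int)
m=np.zeros(f.shape[:2],bool);m[90:240,190:320]=1
g=m&(f.max(-1)-f.min(-1)<40)&(f.min(-1)>90)
for lo,hi in((.002,.014),(.075,.098)):
    Q=P[g&(P[...,2]>lo)&(P[...,2]<hi)];r=cv2.minAreaRect(Q[:,:2].astype(np.float32));print(len(Q),np.round(r[0],4),np.round(r[1],4),r[2],Q.max(0),Q.min(0))
s=cv2.imread("pics/side6.png");cv2.imwrite("pics/s6c.png",cv2.resize(s[80:200,220:340],None,fx=5,fy=5,interpolation=cv2.INTER_CUBIC))
E
```

```text
20.2667 [ 0.40619523 -0.33355352  0.22636524] [-0.03350079  0.396534   -3.11467728]
(array([ 0.05,  0.02, -0.04]), array([-0.04,  0.02,  0.02]))
3703 [ 0.4217 -0.333 ] [0.112  0.0896] 4.3270182609558105 [ 0.48008373 -0.28480606  0.01089654] [ 0.36338575 -0.38103275  0.00416656]
2616 [ 0.4325 -0.3321] [0.0828 0.0692] 4.822795867919922 [ 0.47666536 -0.29434063  0.09453604] [ 0.38984215 -0.36389076  0.0801786 ]
```

View pics/wrist6.png

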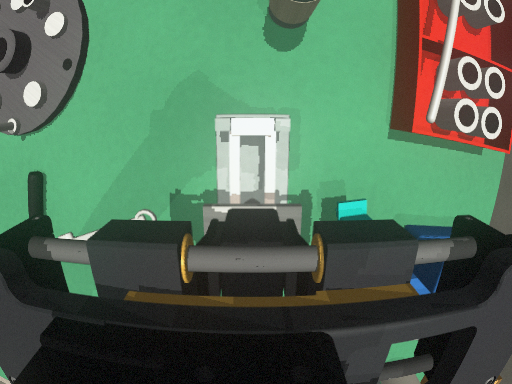

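View pics/s6c.png

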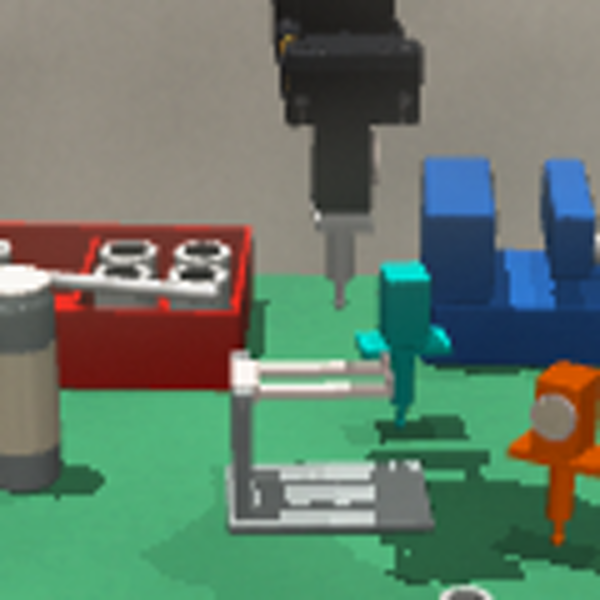

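The gauge hangs upright with its tip over the level fork; the rails' centre line at the seat is y≈−0.334. I lower the stem into the fork, watching lateral force.

Request:
servo_tool(
  claw=[0.1,0.1,0.1,0.1,0.1,0.1,0.1,0.1],
  xyz=[
    [0,0.02,0],
    [0.5,0,0],
    [0.5,0,0],
    [0.5,0,0],
    [0.5,0,0],
    [0.4,0,0],
    [0,0,0],
    [0,0,0],
  ],
  rot=[
    [0,0,0],
    [0,0,0],
    [0,0,0],
    [0,0,0],
    [0,0,0],
    [0,0,0],
    [0,0,0],
    [0,0,0],
  ],
)

```text
t: 21.03
tcp_pos: [0.4076, -0.3336, 0.1556]
tool_rot: [2.176, 0.095, -2.178]
contact_force: [0.0, -0.1, -2.2]
grip_width: 0.03
```

```bash
cat > look2.py <<'E'
import sys
from h import *
from bench import bot
tag=sys.argv[1]
st=bot.observe();print(st["t"],st["tcp_pos"].round(4),st["contact_force"].round(2));print(delta(st,[.4075,-.334,.120],goal(5,0)))
s=bot.camera("side")["frame"][:,:,::-1];w=bot.camera("wrist")["frame"][:,:,::-1]
cv2.imwrite(f"pics/{tag}.png",np.hstack([cv2.resize(s[110:200,240:330],(400,400),interpolation=cv2.INTER_CUBIC),cv2.resize(w[80:280,160:360],(400,400))]))
E
python3 look2.py r1
```

```text
21.0333 [ 0.4076 -0.3336  0.1556] [ 0.03 -0.09 -2.2 ]
(array([1.19, 0.01, 0.  ]), array([-0.  ,  0.01,  0.  ]))
```

View pics/r1.png

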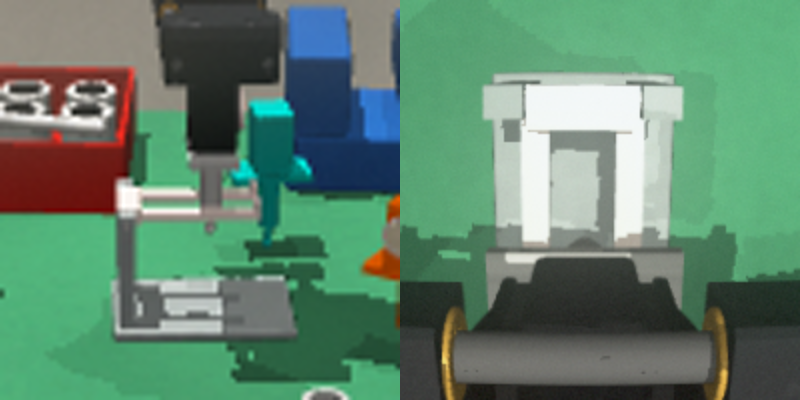

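The stem is between the rails and centred (wrist crop: stem 585, rails' inner edges 550 and 613). I continue to just above the seat.

Request:
servo_tool(
  claw=[0.1,0.1,0.1,0.1,0.1,0.1],
  xyz=[
    [0.3,0,0],
    [0.4,0,0],
    [0.3,0,0],
    [0.1,0,0],
    [0,0,0],
    [0,0,0],
  ],
  rot=[
    [0,0,0],
    [0,0,0],
    [0,0,0],
    [0,0,0],
    [0,0,0],
    [0,0,0],
  ],
)

```text
t: 21.63
tcp_pos: [0.4075, -0.3347, 0.123]
tool_rot: [2.177, 0.092, -2.177]
contact_force: [0.1, -0.1, -3.5]
grip_width: 0.0295
```

```bash
python3 look2.py r2
```

```text
21.6333 [ 0.4075 -0.3347  0.123 ] [ 0.08 -0.09 -3.45]
(array([ 0.1 , -0.02, -0.  ]), array([-0.02, -0.  , -0.01]))
```

View pics/r2.png

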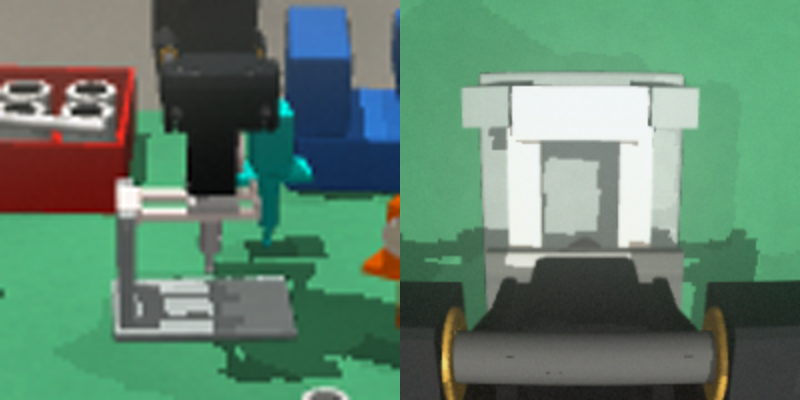

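Request:
servo_tool(
  claw=[0.1,0.1,0.1,0.1,0.1,0.1,0.1,0.1],
  xyz=[
    [0.1,0,0],
    [0,0,0],
    [0.06,0,0.03],
    [0.06,0,0.03],
    [0.06,0,0.03],
    [0.06,0,0.03],
    [0,0,0],
    [0,0,0],
  ],
  rot=[
    [0,0,0],
    [0,0,0],
    [0,0.4,0],
    [0,0.4,0],
    [0,0.4,0],
    [0,0.4,0],
    [0,0,0],
    [0,0,0],
  ],
)

```text
t: 22.4
tcp_pos: [0.4036, -0.3352, 0.1127]
tool_rot: [2.327, 0.098, -2.024]
contact_force: [-0.2, 0.6, -2.1]
grip_width: 0.0297
```

```bash
sed -i 's/print(delta(st,\[.4075,-.334,.120\],goal(5,0)))/print(delta(st,[.4035,-.3345,.1123],goal(5,.14)))/' look2.py; python3 look2.py r3
```

```text
22.4 [ 0.4036 -0.3352  0.1127] [-0.19  0.56 -2.1 ]
(array([ 0.01, -0.02,  0.  ]), array([-0.03,  0.02, -0.01]))
```

View pics/r3.png

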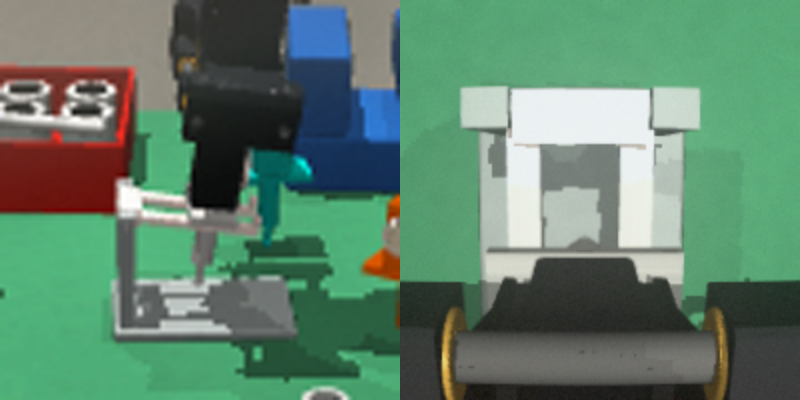

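The arm has tipped with the gauge. I release it.

Request:
servo_tool(
  claw=[0.45,0.5,0.6,0.7,0.8,0.9,1,1,1,1],
  xyz=[
    [0,0,0],
    [0,0,0],
    [0,0,0],
    [0,0,0],
    [0,0,0],
    [0,0,0],
    [0,0,0],
    [0,0,0],
    [0,0,0],
    [0,0,0],
  ],
  rot=[
    [0,0,0],
    [0,0,0],
    [0,0,0],
    [0,0,0],
    [0,0,0],
    [0,0,0],
    [0,0,0],
    [0,0,0],
    [0,0,0],
    [0,0,0],
  ],
)

```text
t: 23.33
tcp_pos: [0.4041, -0.3349, 0.1126]
tool_rot: [2.327, 0.099, -2.023]
contact_force: [0.9, 0.6, -0.0]
grip_width: 0.0844
```

Request:
servo_tool(
  claw=[1,1,1,1,1,1,1,1,1,1],
  xyz=[
    [-0.2,0,0],
    [-0.4,0,0],
    [-0.6,0,0],
    [-0.8,0,0],
    [-0.9,0,0],
    [-0.9,0,0],
    [-0.8,0,0],
    [0,0,0],
    [0,0,0],
    [0,0,0],
  ],
  rot=[
    [0,0,0],
    [0,0,0],
    [0,0,0],
    [0,0,0],
    [0,0,0],
    [0,0,0],
    [0,0,0],
    [0,-0.8,0],
    [0,-0.8,0],
    [0,0,0],
  ],
)

```text
t: 24.17
tcp_pos: [0.3875, -0.3358, 0.2505]
tool_rot: [2.177, 0.095, -2.173]
contact_force: [1.2, 0.8, 0.3]
grip_width: 0.0867
```

```bash
python3 look2.py r4; python3 - <<'E'
from h import *
from bench import bot
w=bot.camera("wrist");np.savez("wrist7.npz",**w);P=wpts(w);cv2.imwrite("pics/wrist7.png",w["frame"][:,:,::-1])
f=w["frame"].astype(int)
b=(f.max(-1)<75)&(P[...,2]>.12)&(P[...,2]<.15);b[215:]=0;b[:,:200]=0;b[:,310:]=0
Q=P[b];r=cv2.minAreaRect(Q[:,:2].astype(np.float32));print(len(Q),r,np.median(Q,0))
s=(f.min(-1)>90)&(P[...,2]>.075)&(P[...,2]<.092);s[215:]=0
Q=P[s&(np.abs(P[...,0]-.41)<.05)&(np.abs(P[...,1]+.334)<.05)];
for x in np.arange(.385,.46,.008):
    q=Q[abs(Q[:,0]-x)<.004];print(x.round(3),len(q),np.median(q[:,2]).round(4) if len(q) else 0, q[:,1].min().round(4) if len(q) else 0,q[:,1].max().round(4) if len(q) else 0)
E
```

```text
24.1667 [ 0.3875 -0.3358  0.2505] [1.18 0.79 0.3 ]
(array([ 4.61, -0.01, -0.53]), array([ 0.02,  1.58, -0.02]))
1263 ((0.40331023931503296, -0.3361358642578125), (0.03433023765683174, 0.028664322569966316), 5.401790142059326) [ 0.40503625 -0.33578417  0.13601426]
0.385 45 0.0773 -0.357 -0.314
0.393 111 0.0847 -0.3661 -0.3074
0.401 162 0.0856 -0.3656 -0.307
0.409 175 0.0868 -0.3653 -0.3056
0.417 212 0.088 -0.3649 -0.3051
0.425 284 0.0879 -0.3638 -0.3044
0.433 154 0.0841 -0.3541 -0.3107
0.441 154 0.0855 -0.3532 -0.3093
0.449 162 0.0866 -0.3524 -0.3086
0.457 207 0.0892 -0.3524 -0.2962
```

View pics/r4.png

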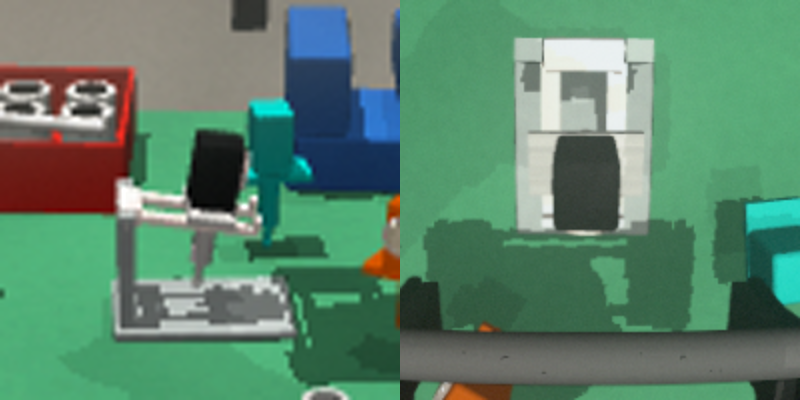

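The gauge hangs leaning as at the start: shoulder on the rails, block top at (0.403,−0.336), arm slope about 0.14. Next is the puck.

```bash
python3 - <<'E'
from h import *
from bench import bot
st=bot.observe();print(delta(st,[.40,.325,.25],goal(5,0)))
E
```

```text
(array([ -0.04, -21.91,  -2.4 ]), array([-0.02, -0.01,  0.  ]))
```

Request:
servo_tool(
  claw=[1,1,1,1,1,1,1,1,1,1,1,1],
  xyz=[
    [0,-0.5,-0.3],
    [0,-0.95,-0.3],
    [0,-0.95,-0.3],
    [0,-0.95,-0.3],
    [0,-0.95,-0.3],
    [0,-0.95,-0.3],
    [0,-0.95,-0.3],
    [0,-0.95,-0.3],
    [0,-0.95,-0.3],
    [0,-0.95,-0.3],
    [0,-0.95,-0.3],
    [0,-0.95,-0.1],
  ],
  rot=[
    [0,0,0],
    [0,0,0],
    [0,0,0],
    [0,0,0],
    [0,0,0],
    [0,0,0],
    [0,0,0],
    [0,0,0],
    [0,0,0],
    [0,0,0],
    [0,0,0],
    [0,0,0],
  ],
)

```text
t: 25.32
tcp_pos: [0.4586, 0.0004, 0.2488]
tool_rot: [2.179, 0.092, -2.177]
contact_force: [-0.3, -0.2, -0.1]
grip_width: 0.0872
```

Request:
servo_tool(
  claw=[1,1,1,1,1,1,1,1,1,1,1,1],
  xyz=[
    [0,-0.95,0.1],
    [0,-0.95,0.1],
    [0,-0.95,0.1],
    [0,-0.95,0.1],
    [0,-0.95,0.1],
    [0,-0.95,0.1],
    [0,-0.95,0.1],
    [0,-0.95,0.1],
    [0,-0.95,0.1],
    [0,-0.95,0.1],
    [0,-0.7,0],
    [0,-0.2,0],
  ],
  rot=[
    [0,0,0],
    [0,0,0],
    [0,0,0],
    [0,0,0],
    [0,0,0],
    [0,0,0],
    [0,0,0],
    [0,0,0],
    [0,0,0],
    [0,0,0],
    [0,0,0],
    [0,0,0],
  ],
)

```text
t: 26.32
tcp_pos: [0.4005, 0.3106, 0.2486]
tool_rot: [2.176, 0.1, -2.177]
contact_force: [0.4, 0.7, 0.1]
grip_width: 0.0875
```

Request:
servo_tool(
  claw=[1,1,1,1,1,1],
  xyz=[
    [0,0,0],
    [0,0,0],
    [0,0,0],
    [0,0,0],
    [0,0,0],
    [0,0,0],
  ],
  rot=[
    [-1,0,0],
    [-1,0,0],
    [-1,0,0],
    [-1,0,0],
    [0,0,0],
    [0,0,0],
  ],
)

```text
t: 26.82
tcp_pos: [0.4022, 0.3064, 0.2484]
tool_rot: [1.982, 0.432, -1.984]
contact_force: [-0.1, 0.5, -0.0]
grip_width: 0.0867
```

```bash
python3 - <<'E'
from h import *
from bench import bot
st=bot.observe();print(st["t"],st["tcp_pos"],st["q"].round(2))
w=bot.camera("wrist");np.savez("wrist8.npz",**w);P=wpts(w);cv2.imwrite("pics/wrist8.png",w["frame"][:,:,::-1]);f=w["frame"].astype(int)
t=bot.camera("top");
near=(np.hypot(P[...,0]-.415,P[...,1]-.328)<.06)
print("mat z",np.median(P[near&(f[...,0]>f[...,2]+50)],0))
m=near&(f.max(-1)-f.min(-1)<35)&(f.min(-1)>70)
for lo,hi in((.015,.03),(.052,.07)):
    Q=P[m&(P[...,2]>lo)&(P[...,2]<hi)]
    if len(Q): (c,r)=cv2.minEnclosingCircle(Q[:,:2].astype(np.float32));print(lo,len(Q),np.round(c,4),round(r,4),np.median(Q,0).round(4))
E
```

```text
26.8167 [0.40222604 0.30643335 0.24835059] [-0.07  0.28 -0.79  1.89  0.22  1.07 -2.09]
mat z [0.41096694 0.33792299 0.00624849]
0.015 667 [0.412  0.3304] 0.0215 [0.4157 0.3314 0.0202]
0.052 186 [0.4089 0.3284] 0.0077 [0.4119 0.3302 0.06  ]
```

View pics/wrist8.png

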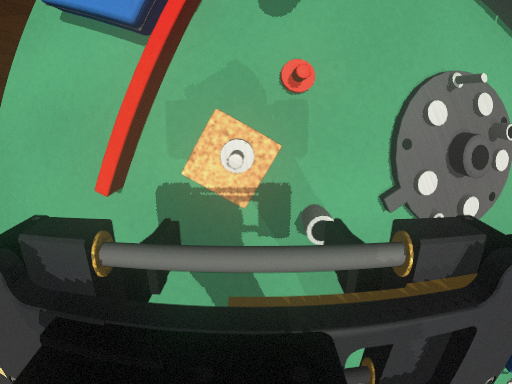

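The puck, at (237,155) on the cork mat, measures (0.412,0.330) with its top at 60 mm (6+54 ✓) and a disc radius of 21.5 mm ✓. The red one is at (298,75). I align above it.

```bash
python3 - <<'E'
from h import *
from bench import bot
st=bot.observe();print(delta(st,[.412,.3303,.046],goal(25,0)))
E
```

```text
(array([ 6.75, -0.58, -0.63]), array([-0.05,  0.01, -0.01]))
```

Request:
servo_tool(
  claw=[1,1,1,1,1,1,1,1,1,1],
  xyz=[
    [0,-0.58,-0.63],
    [0.5,0,0],
    [0.8,0,0],
    [0.8,0,0],
    [0.8,0,0],
    [0.8,0,0],
    [0.8,0,0],
    [0.5,0,0],
    [0,0,0],
    [0,0,0],
  ],
  rot=[
    [0,0,0],
    [0,0,0],
    [0,0,0],
    [0,0,0],
    [0,0,0],
    [0,0,0],
    [0,0,0],
    [0,0,0],
    [0,0,0],
    [0,0,0],
  ],
)

```text
t: 27.75
tcp_pos: [0.4116, 0.3312, 0.0984]
tool_rot: [1.979, 0.435, -1.982]
contact_force: [-0.7, 0.3, -0.7]
grip_width: 0.0872
```

```bash
python3 - <<'E'
from h import *
from bench import bot
st=bot.observe();print(st["tcp_pos"],delta(st,[.412,.3303,.046],goal(25,0)))
w=bot.camera("wrist");cv2.imwrite("pics/wrist9.png",w["frame"][:,:,::-1])
E
```

```text
[0.41157637 0.33120979 0.098372  ] (array([ 1.75,  0.03, -0.  ]), array([-0.03,  0.02, -0.01]))
```

View pics/wrist9.png

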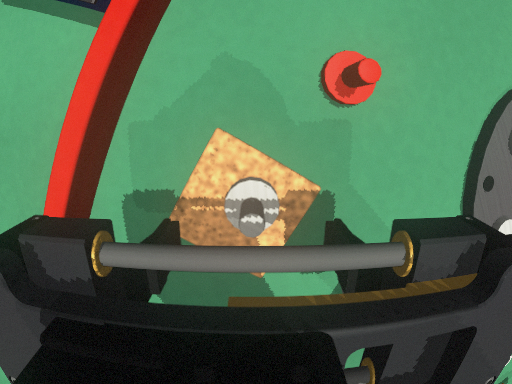

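The knob (252,210) is centred between the fingers. I go down and close.

Request:
servo_tool(
  claw=[1,1,1,1,1,0.5,0,0,0,0,0,0],
  xyz=[
    [0.5,0.03,0],
    [0.6,0,0],
    [0.5,0,0],
    [0.15,0,0],
    [0,0,0],
    [0,0,0],
    [0,0,0],
    [0,0,0],
    [0,0,0],
    [0,0,0],
    [0,0,0],
    [0,0,0],
  ],
  rot=[
    [0,0,0],
    [0,0,0],
    [0,0,0],
    [0,0,0],
    [0,0,0],
    [0,0,0],
    [0,0,0],
    [0,0,0],
    [0,0,0],
    [0,0,0],
    [0,0,0],
    [0,0,0],
  ],
)

```text
t: 28.8
tcp_pos: [0.4122, 0.3306, 0.0464]
tool_rot: [1.981, 0.437, -1.981]
contact_force: [-0.3, -0.0, 0.4]
grip_width: 0.0481
```

Request:
servo_tool(
  claw=[0,0,0,0,0,0,0,0],
  xyz=[
    [0,0,0],
    [0,0,0],
    [0,0,0],
    [0,0,0],
    [0,0,0],
    [0,0,0],
    [0,0,0],
    [0,0,0],
  ],
  rot=[
    [0,0,0],
    [0,0,0],
    [0,0,0],
    [0,0,0],
    [0,0,0],
    [0,0,0],
    [0,0,0],
    [0,0,0],
  ],
)

```text
t: 29.47
tcp_pos: [0.4121, 0.3308, 0.0462]
tool_rot: [1.981, 0.437, -1.981]
contact_force: [-0.0, 1.6, -1.6]
grip_width: 0.0171
```

Request:
servo_tool(
  claw=[0,0,0,0,0,0,0,0,0,0,0,0],
  xyz=[
    [-0.3,0,0],
    [-0.7,0,0],
    [-0.9,0,0],
    [-0.9,0,0],
    [-0.9,0,0],
    [-0.9,0,0],
    [-0.4,0,0],
    [0,0,0],
    [0,0,0],
    [0,0,0],
    [0,0,0],
    [0,0,0],
  ],
  rot=[
    [0,0,0],
    [0,0,0],
    [0,0,0],
    [0,0,0],
    [0,0,0],
    [0,0,0],
    [0,0,0],
    [1,0,0],
    [1,0,0],
    [1,0,0],
    [1,0,0],
    [0,0,0],
  ],
)

```text
t: 30.47
tcp_pos: [0.4117, 0.3299, 0.1956]
tool_rot: [2.176, 0.089, -2.178]
contact_force: [0.3, -0.2, -3.4]
grip_width: 0.0166
```

```bash
python3 - <<'E'
from h import *
from bench import bot
st=bot.observe();print(st["t"],st["grip_width"],st["contact_force"],st["tcp_pos"],delta(st,[.500,-.0254,.19],goal(5,0)))
w=bot.camera("wrist");cv2.imwrite("pics/wrist10.png",w["frame"][:,:,::-1])
E
```

```text
30.4667 0.01661732600855211 [ 0.2631559  -0.2233111  -3.35854431] [0.41169184 0.32994457 0.19558987] (array([ 0.21, 12.05, -1.94]), array([-0.04,  0.01, -0.03]))
```

View pics/wrist10.png

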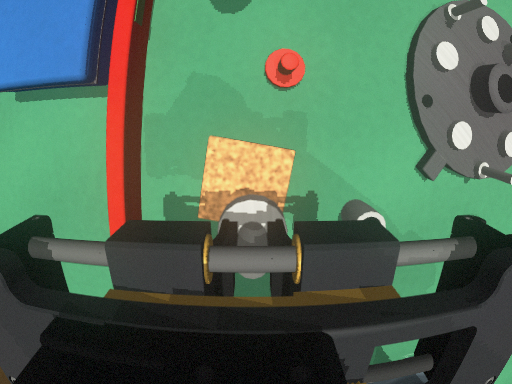

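The puck is held (Fz −3.4 N). I carry it over pad 2.

Request:
servo_tool(
  claw=[0,0,0,0,0,0,0,0,0,0,0,0],
  xyz=[
    [0,0.5,-0.1],
    [0,0.8,-0.15],
    [0,0.8,-0.15],
    [0,0.8,-0.15],
    [0,0.8,-0.15],
    [0,0.8,-0.15],
    [0,0.8,-0.15],
    [0,0.8,-0.15],
    [0,0.8,-0.15],
    [0,0.8,-0.15],
    [0,0.8,-0.15],
    [0,0.8,-0.1],
  ],
  rot=[
    [0,0,0],
    [0,0,0],
    [0,0,0],
    [0,0,0],
    [0,0,0],
    [0,0,0],
    [0,0,0],
    [0,0,0],
    [0,0,0],
    [0,0,0],
    [0,0,0],
    [0,0,0],
  ],
)

```text
t: 31.52
tcp_pos: [0.4868, 0.0559, 0.1961]
tool_rot: [2.175, 0.095, -2.177]
contact_force: [-0.3, 0.0, -2.4]
grip_width: 0.0173
```

Request:
servo_tool(
  claw=[0,0,0,0,0,0,0],
  xyz=[
    [0,0.8,-0.1],
    [0,0.8,-0.1],
    [0,0.7,-0.04],
    [0,0.45,0],
    [0,0,0],
    [0,0,0],
    [0,0,0],
  ],
  rot=[
    [0,0,0],
    [0,0,0],
    [0,0,0],
    [0,0,0],
    [0,0,0],
    [0,0,0],
    [0,0,0],
  ],
)

```text
t: 32.1
tcp_pos: [0.5007, -0.0232, 0.1963]
tool_rot: [2.176, 0.096, -2.177]
contact_force: [-0.5, 1.0, -2.2]
grip_width: 0.017
```

```bash
cat > look3.py <<'E'
import sys
from h import *
from bench import bot
st=bot.observe();print(st["t"],st["grip_width"],st["contact_force"],st["tcp_pos"],delta(st,[.500,-.0254,.0765],goal(5,0)))
w=bot.camera("wrist")["frame"][:,:,::-1];s=bot.camera("side");t=bot.camera("top")["frame"][:,:,::-1]
u,v=proj(s,[.5,-.0254,.08])[0].astype(int)
cv2.imwrite(f"pics/{sys.argv[1]}.png",np.hstack([cv2.resize(s["frame"][v-50:v+50,u-50:u+50,::-1],(400,400),interpolation=cv2.INTER_CUBIC),cv2.resize(w[60:280,146:366],(400,400))]))
E
python3 look3.py u1
```

```text
32.1 0.01698385496637021 [-0.52805366  1.03305281 -2.20174527] [ 0.50072457 -0.023235    0.19633203] (array([3.99, 0.07, 0.03]), array([0.01, 0.01, 0.  ]))
```

View pics/u1.png

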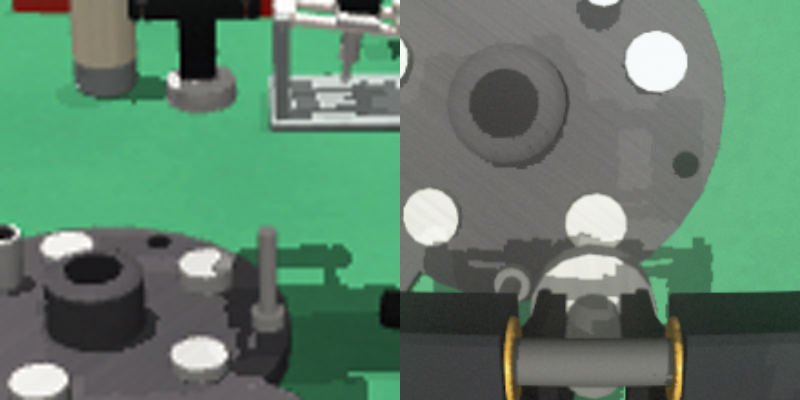

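Request:
servo_tool(
  claw=[0,0,0,0,0,0,0,0,0],
  xyz=[
    [0,0.04,0.03],
    [0.6,0,0],
    [0.7,0,0],
    [0.7,0,0],
    [0.7,0,0],
    [0.4,0,0],
    [0.2,0,0],
    [0,0,0],
    [0,0,0],
  ],
  rot=[
    [0,0,0],
    [0,0,0],
    [0,0,0],
    [0,0,0],
    [0,0,0],
    [0,0,0],
    [0,0,0],
    [0,0,0],
    [0,0,0],
  ],
)

```text
t: 33.0
tcp_pos: [0.5009, -0.0255, 0.0981]
tool_rot: [2.178, 0.093, -2.176]
contact_force: [0.6, -0.3, -1.9]
grip_width: 0.017
```

```bash
python3 look3.py u2
```

```text
33.0 0.017018060636741543 [ 0.55136341 -0.26461626 -1.85361146] [ 0.50090099 -0.02550696  0.09805412] (array([ 0.72, -0.01,  0.03]), array([-0.01, -0.01, -0.01]))
```

View pics/u2.png

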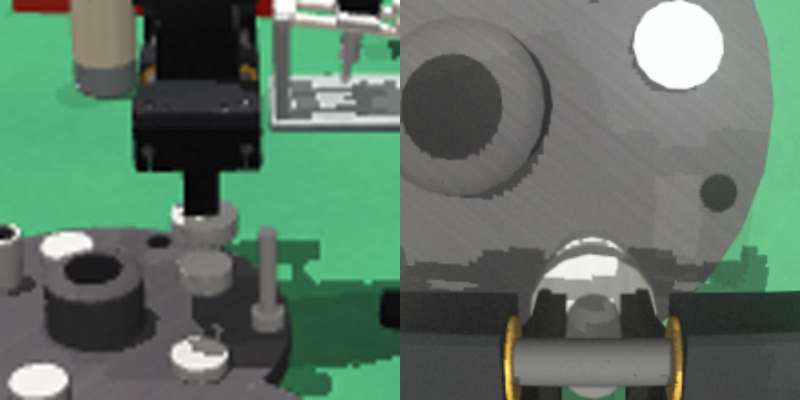

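The puck is above pad 2 and in line with it. I lower it slowly.

Request:
servo_tool(
  claw=[0,0,0,0,0,0],
  xyz=[
    [0.25,0,0.02],
    [0.25,0,0],
    [0.15,0,0],
    [0.05,0,0],
    [0,0,0],
    [0,0,0],
  ],
  rot=[
    [0,0,0],
    [0,0,0],
    [0,0,0],
    [0,0,0],
    [0,0,0],
    [0,0,0],
  ],
)

```text
t: 33.65
tcp_pos: [0.4997, -0.0257, 0.0763]
tool_rot: [2.177, 0.093, -2.177]
contact_force: [-0.1, -0.4, -1.5]
grip_width: 0.0171
```

Request:
servo_tool(
  claw=[0,0,0],
  xyz=[
    [0.03,0,0],
    [0,0,0],
    [0,0,0],
  ],
  rot=[
    [0,0,0],
    [0,0,0],
    [0,0,0],
  ],
)

```text
t: 33.9
tcp_pos: [0.4998, -0.0259, 0.0757]
tool_rot: [2.178, 0.092, -2.177]
contact_force: [-0.0, -0.2, -3.9]
grip_width: 0.0173
```

```bash
python3 look3.py u3
```

```text
33.9 0.017322395066364717 [-2.06653759e-03 -2.12414727e-01 -3.89726770e+00] [ 0.49980318 -0.02585832  0.07574588] (array([-0.03, -0.01, -0.01]), array([-0.02, -0.  , -0.01]))
```

View pics/u3.png

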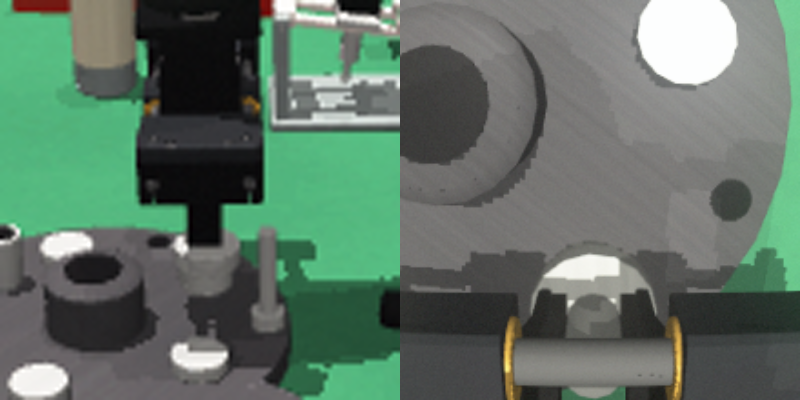

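Not touching yet (Fz is still the puck's weight). I lower in small steps.

Request:
servo_tool(
  claw=[0,0,0],
  xyz=[
    [0.04,0,0],
    [0,0,0],
    [0,0,0],
  ],
  rot=[
    [0,0,0],
    [0,0,0],
    [0,0,0],
  ],
)

```text
t: 34.3
tcp_pos: [0.5, -0.0259, 0.0752]
tool_rot: [2.178, 0.092, -2.176]
contact_force: [-2.2, -0.2, 5.7]
grip_width: 0.017
```

Request:
servo_tool(
  claw=[0,0,0],
  xyz=[
    [0.03,0,0],
    [0,0,0],
    [0,0,0],
  ],
  rot=[
    [0,0,0],
    [0,0,0],
    [0,0,0],
  ],
)

```text
t: 34.55
tcp_pos: [0.5, -0.0258, 0.0751]
tool_rot: [2.177, 0.091, -2.176]
contact_force: [-4.2, 0.1, 13.2]
grip_width: 0.0174
```

Contact came at TCP z 0.0752, which puts the puck's base at 35.0 mm, so this is the 35 mm pad. I ease off the pressure and release.

Request:
servo_tool(
  claw=[0,0,0,0.25,0.3,0.4,0.5,0.6,0.8,0.8,0.8,0.8],
  xyz=[
    [-0.05,0,0],
    [0,0,0],
    [0,0,0],
    [0,0,0],
    [0,0,0],
    [0,0,0],
    [0,0,0],
    [0,0,0],
    [0,0,0],
    [0,0,0],
    [0,0,0],
    [0,0,0],
  ],
  rot=[
    [0,0,0],
    [0,0,0],
    [0,0,0],
    [0,0,0],
    [0,0,0],
    [0,0,0],
    [0,0,0],
    [0,0,0],
    [0,0,0],
    [0,0,0],
    [0,0,0],
    [0,0,0],
  ],
)

```text
t: 35.55
tcp_pos: [0.4997, -0.0259, 0.075]
tool_rot: [2.177, 0.092, -2.177]
contact_force: [1.1, 0.1, -0.2]
grip_width: 0.064
```

```bash
python3 look3.py u4
```

```text
35.55 0.06400876509126698 [ 1.07687811  0.11530492 -0.19410705] [ 0.49970704 -0.02585669  0.07502387] (array([-0.05, -0.01, -0.01]), array([-0.02, -0.  , -0.01]))
```

View pics/u4.png

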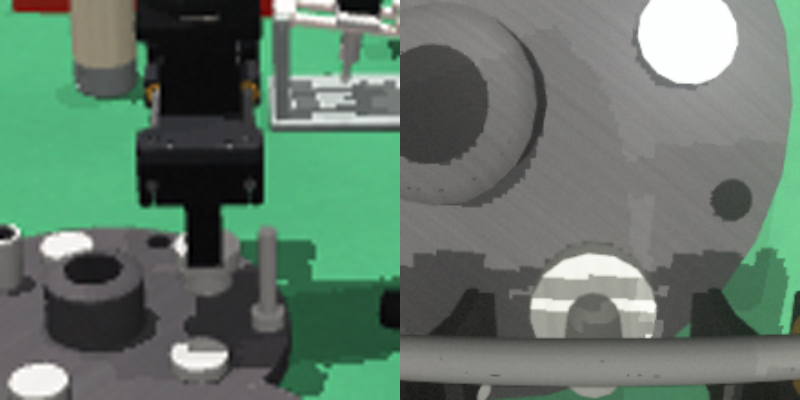

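Released, with the fingers clear on both sides. I retract upward and then back to clear the view.

Request:
servo_tool(
  claw=[0.8,0.8,0.8,0.8,0.8,0.8,0.8,0.8,0.8,0.8],
  xyz=[
    [-0.3,0,0],
    [-0.6,0,0],
    [-0.8,0,0],
    [-0.9,0,0],
    [-0.9,0,0],
    [-0.9,0,0],
    [-0.9,0,0],
    [-0.5,0,0],
    [0,0,0],
    [0,0,0],
  ],
  rot=[
    [0,0,0],
    [0,0,0],
    [0,0,0],
    [0,0,0],
    [0,0,0],
    [0,0,0],
    [0,0,0],
    [0,0,0],
    [0,0,0],
    [0,0,0],
  ],
)

```text
t: 36.53
tcp_pos: [0.4999, -0.0256, 0.25]
tool_rot: [2.179, 0.092, -2.175]
contact_force: [-0.0, 0.2, -0.4]
grip_width: 0.0699
```

```bash
python3 - <<'E'
from h import *
from bench import bot
st=bot.observe();print(st["t"],st["tcp_pos"],st["contact_force"])
w=bot.camera("wrist");P=wpts(w);f=w["frame"].astype(int);cv2.imwrite("pics/wrist11.png",w["frame"][:,:,::-1])
m=(P[...,2]<.045)&(P[...,2]>.02)&(f.min(-1)>150)
n,l,s,ce=cv2.connectedComponentsWithStats(m.astype(np.uint8));C=[]
for i in range(1,n):
    if s[i,4]>300: p=np.median(P[l==i],0);C.append(p);print("pad",ce[i].round(),p.round(4))
near=np.hypot(P[...,0]-.5,P[...,1]+.0255)<.035
for lo,hi in((.042,.056),(.08,.095)):
    Q=P[near&(P[...,2]>lo)&(P[...,2]<hi)&(f.min(-1)>60)];c,r=cv2.minEnclosingCircle(Q[:,:2].astype(np.float32))
    A=np.c_[Q[:,:2]-Q[:,:2].mean(0),np.ones(len(Q))];print(lo,len(Q),np.round(c,4),r,np.median(Q[:,2]),np.linalg.lstsq(A,Q[:,2],rcond=None)[0])
s=bot.camera("side");cv2.imwrite("pics/side11.png",s["frame"][:,:,::-1]);u,v=proj(s,[.5,-.0254,.08])[0].astype(int);o=s["frame"][:,:,::-1]
cv2.imwrite("pics/f11.png",np.hstack([cv2.resize(o[v-50:v+50,u-50:u+50],(400,400),interpolation=cv2.INTER_CUBIC),cv2.resize(o[110:200,240:330],(400,400),interpolation=cv2.INTER_CUBIC)]))
E
```

```text
36.5333 [ 0.49989871 -0.02564683  0.25004315] [-0.04908488  0.1991527  -0.4170546 ]
pad [214.  47.] [0.6513 0.032  0.0318]
pad [149.  95.] [0.5887 0.1097 0.0322]
pad [279.  96.] [ 0.5972 -0.0514  0.0308]
pad [173. 170.] [0.4956 0.074  0.0311]
0.042 763 [ 0.4992 -0.0264] 0.022269846871495247 0.04926292989024114 [-0.00894623  0.00064667  0.04917746]
0.08 230 [ 0.4991 -0.0263] 0.009043622761964798 0.08899032036361096 [-0.13053452 -0.01539939  0.08868286]
```

View pics/f11.png

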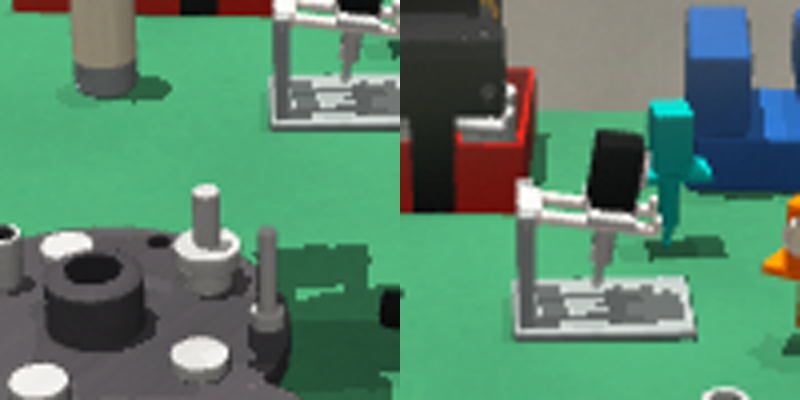

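View pics/wrist11.png

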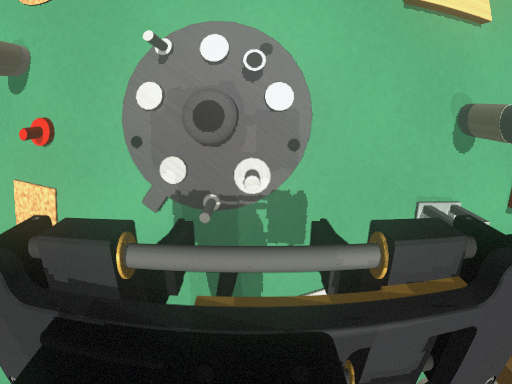

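The puck stands flat at (0.499,−0.026), about 2 mm from the middle of pad 2, with its disc top at 49.2 mm (35+14). The gauge is still hanging tipped, and the cans and sockets look unmoved. I hand the job in.

```bash
python3 -c "
from bench import bot
print(bot.close_job())"
```

```text
the job is handed in; nothing more can be done
None
```

I touched all five pads in order, hung the gauge back on the rest and set the puck on pad 2, the highest pad. I handed the job in at about 36.6 s; it returned no verdict.

- **Touches:** each touch, from pad 1 beside the lug round counter-clockwise, read about 1.5–2.3 N over the free reading. With the measured heights, that puts the plunger in by roughly 3.5–7.5 mm, so above 2 mm and below 11 mm. This depth is inferred from noisy force readings (about ±0.5 N) and the tool's height, because the plunger itself cannot be read. Pad 4 gave the weakest force reading, equal to about 3.5–4 mm, where the geometry said about 6 mm.
- **Highest pad:** both cameras put pad 2 at 35.2 mm and the others at 30.6–32.3 mm. The puck also met pad 2 with its underside at 35.0 mm.
- **Gauge on the rest:** after release it hung leaning as at the start, and the measured slope showed the arm tipped to about 0.14 rad. The last side view still showed it hanging that way.
- **Puck:** it stands flat, about 2 mm from the middle of pad 2, with its disc top at 49.2 mm (35 + 14).
- **Clearances:** the gripper was well clear of everything. The cans and sockets looked unmoved in the last pictures, but I did not measure them.
- **Disagreement:** the top and wrist cameras differed by about 3 mm in x. I used the mean for the pads; that stays well inside the tolerances.

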